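Secure the drawing canisters in the travel cradle

ROBOT

A 6-joint arm with a two-finger parallel gripper is mounted at the origin on the work surface. World frame = base frame: x ahead of the robot, y to its left, z up, the work surface at z = 0. Lengths are in m, angles in rad, forces in N, time in s.
With the tool pointing down it reaches from about 0.325 to 0.925 m from the base axis. Payload 3.1 kg.
Tool frame: the origin (TCP) lies midway between the tips of the shut fingers; the grasp point (between the pads) lies 19 mm behind it; z points along the fingers, y is the direction in which the jaws open and shut (so a half turn about z gives the same grasp; the last joint's range is limited). The gripper opens to 85 mm and grips with 20 to 120 N. Pads are 22 mm wide; open, the fingers measure 114 mm over their backs; the gripper's body (76 mm by 85 mm) begins 54 mm behind the grasp point. The pads swing forward as they close: fully open they stand 13 mm farther back than shut.
Start: joints at [-1.234, 0.217, 1.613, -0, 1.311, -0.112], TCP at [0.271, -0.563, 0.231] pointing down, gripper open.
Joint ranges: [-2.75, 2.75], [-0.78, 2.1], [0.31, 2.55], [-1.13, 4.27], [0.13, 2.63], [-2.58, 2.58]. Speed limits (rad/s): [2.79, 2.79, 3.14, 3.14, 3.14, 3.14].

INTERFACE

Orientations are given as a unit quaternion [w, x, y, z].
In Python, from workcell import robot, viewer gives the robot as it stands. The module is installed in compiled form; this text tells all that it offers.
- The arm moves only by the tool carry_out, never from a script. Its argument "deltas" is text: rows parted by semicolons, each of 7 numbers parted by spaces: the turn, a rotation vector about the tool's x, y, z in degrees, then the shift along the tool's x, y, z in cm, then the gripper command: -1 is shut, 1 is fully open, values between are in proportion. In form: ax ay az tx ty tz grip; .... A call has 1 to 20 rows; each row is the pose to reach, as a shift and turn from the pose commanded when the call began, along the tool's axes at that moment; what a row does not reach only later rows make up. A row lasts 1/10 s, in which the tool goes at most 50 mm and 8.59 degrees, less where a joint would pass 70% of its speed; a pose out of reach is approached as far as the arm can. A call with a gripper value outside its range is refused whole. The fingers move at their own pace and stop on an object; "newtons" is the grip in N (left out, the last holds). Time passes only in rows, so rows that repeat a pose let the fingers close. It gives the time, the measured TCP pose, the force and the opening at its end, in the units of the state.
- robot.get_obs(): the state, without advancing time (a new reading comes with each control period).
- viewer.camera(name): name is "scene" or "side" or "wrist"; returns a dict with "image" (400x640x3 uint8, red, green, blue), "intrinsics" (3x3 intrinsics, pixels), "distortion" ([k1, k2, p1, p2, k3] as OpenCV has them; the pictures are not rectified), "view" (4x4, takes a point from world to camera coordinates). Camera axes: x right, y up, looking along -z (the intrinsics and any distortion apply to the point x, -y, -z); pixel columns grow to the right and rows downward; lengths in m; the calibration is good to about 2 mm. A picture is of the moment at which its call begins. There is no depth.
- robot.job_done(): hands the job in, once; it reports no verdict.
The state is a dict: "time_s": time; "joint_pos": joint angles; "qd": joint speeds; "joint_efforts": joint torques, N m; "tool_pos": TCP position; "tcp_rot": TCP orientation; "force": force on the tool from outside, world axes, zero at the start; "torque": the same for the moment, N m; "grip_width": finger opening in m.
Only numpy, scipy, OpenCV 4.12 (cv2) and the standard library are available. Lean on these libraries where they do the work, as an engineer would, in place of code of your own. Each camera call takes 0.05 s, during which the arm holds its last target.

TASK

Get the small aluminium canisters ready for travel: raise the cradle's hold-down bar by its tab as far as it goes, lay each canister on the ramp and let it roll down into its own bay of the vee, and when all the canisters on the table lie settled in bays, lower the bar fully over them. Then take the mallet and knock the locking peg above each occupied bay fully down with it - never with the gripper, and leave the peg of an empty bay up - and stand the mallet back on its rubber mat, on its head as before. Leave the other things on the table alone.

Things in the scene. Friction and masses are not known exactly. Their poses are not given: they have to be found in the camera images.
- cradle: plywood cradle, fixed. Origin on the table under the bottom line of its 90 degree vee, which runs along its y. Towards the robot (-x) lies a ramp 311 mm wide, sloping 8 degrees down to the vee: 60 mm above the table at x = -184 mm, 38 mm at x = -26 mm (lip); vee bottom 12 mm. A canister let go at x = -120 mm (ramp 51 mm high), axis along y, rolls in by itself. The raised bar bars loading from above.
- bay1 (a point): centre of a canister seated in bay 1 (cradle y = +105 mm, robot's left), 43 mm above the table; axes as the cradle's. Bays are 105 mm apart, parted by fins 4 mm thick that start 3 mm past the lip and stand 50 mm above the table (none on the ramp, only thin dark lines)
- bay2 (a point): centre of a canister seated in bay 2 (cradle y = 0, middle), 43 mm above the table; axes as the cradle's. Bays are 105 mm apart, parted by fins 4 mm thick that start 3 mm past the lip and stand 50 mm above the table (none on the ramp, only thin dark lines)
- bay3 (a point): centre of a canister seated in bay 3 (cradle y = -105 mm, robot's right), 43 mm above the table; axes as the cradle's. Bays are 105 mm apart, parted by fins 4 mm thick that start 3 mm past the lip and stand 50 mm above the table (none on the ramp, only thin dark lines)
- bar (a joint): aluminium hold-down bar over the vee, 304 mm long, 98 x 18 mm. Hinged along cradle y at cradle x = +65 mm, 75.5 mm above the table; shut it lies level towards -x, its top 84.5 mm above the table. 0 rad = shut, 0.88 = fully raised; starts at 0 to 0.12. Stiff hinge: stays where left; 2 N down or 6 N up on its tab moves it. Shuts only over canisters right down in the vee.
- bar_tab (a point): upper face of the black tab (46 x 44 mm, 12 mm thick) on the middle of the bar's free edge; the point lies 135 mm from the hinge line. Shut, it is 80 mm above the table, at cradle x = -70 mm; free below (24 mm to the ramp), so the tab can be pinched from above across y (44 mm).
- peg1 (a joint): sprung steel locking peg in the bar above bay 1, head 24 mm across, sliding square to the bar. 0 m = up, 0.016 = fully down. It needs about 4 N to start and 6 N at the bottom, and a stiff sleeve keeps it where it is driven
- peg2 (a joint): sprung steel locking peg in the bar above bay 2, head 24 mm across, sliding square to the bar. 0 m = up, 0.016 = fully down. It needs about 4 N to start and 6 N at the bottom, and a stiff sleeve keeps it where it is driven
- peg3 (a joint): sprung steel locking peg in the bar above bay 3, head 24 mm across, sliding square to the bar. 0 m = up, 0.016 = fully down. It needs about 4 N to start and 6 N at the bottom, and a stiff sleeve keeps it where it is driven
- peg1_top (a point): centre of the top face of peg 1's head. With the bar shut and the peg up it is 110 mm above the table, straight over the bay; 94.5 mm when driven
- peg2_top (a point): centre of the top face of peg 2's head. With the bar shut and the peg up it is 110 mm above the table, straight over the bay; 94.5 mm when driven
- peg3_top (a point): centre of the top face of peg 3's head. With the bar shut and the peg up it is 110 mm above the table, straight over the bay; 94.5 mm when driven
- can1: aluminium canister with dark end caps, a plain cylinder 44 mm in diameter, 78 mm long, 0.14 kg, lying on the table. Origin at its centre, x along its length. All canisters are alike, any may go in any bay; two or three are present, an absent one has no pose. They roll easily.
- can2: aluminium canister with dark end caps, a plain cylinder 44 mm in diameter, 78 mm long, 0.14 kg, lying on the table. Origin at its centre, x along its length. All canisters are alike, any may go in any bay; two or three are present, an absent one has no pose. They roll easily.
- can3: aluminium canister with dark end caps, a plain cylinder 44 mm in diameter, 78 mm long, 0.14 kg, lying on the table. Origin at its centre, x along its length. All canisters are alike, any may go in any bay; two or three are present, an absent one has no pose. They roll easily.
- mallet: wooden mallet, about 0.3 kg, standing on one striking face. Head 56 x 52 x 72 mm (x, y, height); origin at the centre of the face it stands on, z up. The handle, 20 mm wide (y) and 26 mm tall, runs level along -x from the head to x = -138 mm, centre line 46 mm above the origin; grip it about x = -70 mm, across y.
- mat: thin rubber mat of the mallet, 140 x 120 mm and 3 mm thick, fixed; origin at its centre on the table
- coffee_pot: brown coffee pot, 90 mm wide, 132 mm high, loose
- milk_pot: small brown milk pot, 60 mm wide, 66 mm high, loose
- tea_tin: round tea tin, 76 mm wide, 103 mm high, loose
- string_spool: spool of white string, 64 mm wide, 70 mm high, loose
- brown_cup: small brown cup, 56 mm wide, 45 mm high, loose
- tag_stack: stack of cardboard tags, 90 x 55 x 22 mm, loose
Not all that is in view belongs to the job. Several things have the shape of the mat; the one meant has the colours described above.

How it is judged:
On the way, in this order (a step that is already met when the one before it is completed fails the run):
1. the bar is raised, the pegs still up (value of joint bar above 0.6 rad and value of joint each of peg1, peg2, peg3 below 0.005 m), for 0.2 s.
2. every canister lies settled in a bay of the vee while the bar is still raised (((distance between can1 and bay1 below 0.016 m and angle between the x axis of can1 and the y axis of cradle, either way round below 0.08 rad) or (distance between can1 and bay2 below 0.016 m and angle between the x axis of can1 and the y axis of cradle, either way round below 0.08 rad) or (distance between can1 and bay3 below 0.016 m and angle between the x axis of can1 and the y axis of cradle, either way round below 0.08 rad)) and ((distance between can2 and bay1 below 0.016 m and angle between the x axis of can2 and the y axis of cradle, either way round below 0.08 rad) or (distance between can2 and bay2 below 0.016 m and angle between the x axis of can2 and the y axis of cradle, either way round below 0.08 rad) or (distance between can2 and bay3 below 0.016 m and angle between the x axis of can2 and the y axis of cradle, either way round below 0.08 rad)) and ((distance between can3 and bay1 below 0.016 m and angle between the x axis of can3 and the y axis of cradle, either way round below 0.08 rad) or (distance between can3 and bay2 below 0.016 m and angle between the x axis of can3 and the y axis of cradle, either way round below 0.08 rad) or (distance between can3 and bay3 below 0.016 m and angle between the x axis of can3 and the y axis of cradle, either way round below 0.08 rad)) and linear speed of each of can1, can2, can3 below 0.02 m/s and value of joint bar above 0.5 rad), for 0.3 s.
3. the bar is shut over the settled canisters (((distance between can1 and bay1 below 0.016 m and angle between the x axis of can1 and the y axis of cradle, either way round below 0.08 rad) or (distance between can1 and bay2 below 0.016 m and angle between the x axis of can1 and the y axis of cradle, either way round below 0.08 rad) or (distance between can1 and bay3 below 0.016 m and angle between the x axis of can1 and the y axis of cradle, either way round below 0.08 rad)) and ((distance between can2 and bay1 below 0.016 m and angle between the x axis of can2 and the y axis of cradle, either way round below 0.08 rad) or (distance between can2 and bay2 below 0.016 m and angle between the x axis of can2 and the y axis of cradle, either way round below 0.08 rad) or (distance between can2 and bay3 below 0.016 m and angle between the x axis of can2 and the y axis of cradle, either way round below 0.08 rad)) and ((distance between can3 and bay1 below 0.016 m and angle between the x axis of can3 and the y axis of cradle, either way round below 0.08 rad) or (distance between can3 and bay2 below 0.016 m and angle between the x axis of can3 and the y axis of cradle, either way round below 0.08 rad) or (distance between can3 and bay3 below 0.016 m and angle between the x axis of can3 and the y axis of cradle, either way round below 0.08 rad)) and value of joint bar below 0.04 rad), for 0.2 s.
4. the mallet hits a peg with the bar shut (value of joint bar below 0.04 rad and (contact force between mallet and peg1 above 2 N or contact force between mallet and peg2 above 2 N or contact force between mallet and peg3 above 2 N)).
5. the peg over every canister is fully down, the bar shut (((horizontal distance between can1 and bay1 below 0.016 m and value of joint peg1 above 0.012 m) or (horizontal distance between can1 and bay2 below 0.016 m and value of joint peg2 above 0.012 m) or (horizontal distance between can1 and bay3 below 0.016 m and value of joint peg3 above 0.012 m)) and ((horizontal distance between can2 and bay1 below 0.016 m and value of joint peg1 above 0.012 m) or (horizontal distance between can2 and bay2 below 0.016 m and value of joint peg2 above 0.012 m) or (horizontal distance between can2 and bay3 below 0.016 m and value of joint peg3 above 0.012 m)) and ((horizontal distance between can3 and bay1 below 0.016 m and value of joint peg1 above 0.012 m) or (horizontal distance between can3 and bay2 below 0.016 m and value of joint peg2 above 0.012 m) or (horizontal distance between can3 and bay3 below 0.016 m and value of joint peg3 above 0.012 m)) and value of joint bar below 0.04 rad), for 0.2 s.
At the end, for the whole second after the job is handed in: each canister at rest in its own bay (centre within 16 mm of its point, in line within 0.08 rad), bar shut (under 0.04 rad), its peg driven 12 mm or more, pegs of empty bays up (under 5 mm), mallet standing on its head within 50 mm of the mat's centre (all of step 5 and ((distance between can1 and bay1 below 0.016 m and angle between the x axis of can1 and the y axis of cradle, either way round below 0.08 rad) or (distance between can1 and bay2 below 0.016 m and angle between the x axis of can1 and the y axis of cradle, either way round below 0.08 rad) or (distance between can1 and bay3 below 0.016 m and angle between the x axis of can1 and the y axis of cradle, either way round below 0.08 rad)) and ((distance between can2 and bay1 below 0.016 m and angle between the x axis of can2 and the y axis of cradle, either way round below 0.08 rad) or (distance between can2 and bay2 below 0.016 m and angle between the x axis of can2 and the y axis of cradle, either way round below 0.08 rad) or (distance between can2 and bay3 below 0.016 m and angle between the x axis of can2 and the y axis of cradle, either way round below 0.08 rad)) and ((distance between can3 and bay1 below 0.016 m and angle between the x axis of can3 and the y axis of cradle, either way round below 0.08 rad) or (distance between can3 and bay2 below 0.016 m and angle between the x axis of can3 and the y axis of cradle, either way round below 0.08 rad) or (distance between can3 and bay3 below 0.016 m and angle between the x axis of can3 and the y axis of cradle, either way round below 0.08 rad)) and linear speed of each of can1, can2, can3, mallet below 0.02 m/s and (value of joint peg1 below 0.005 m or horizontal distance between any of can1, can2, can3 and bay1 below 0.03 m) and (value of joint peg2 below 0.005 m or horizontal distance between any of can1, can2, can3 and bay2 below 0.03 m) and (value of joint peg3 below 0.005 m or horizontal distance between any of can1, can2, can3 and bay3 below 0.03 m) and horizontal distance between mallet and mat below 0.05 m and angle between mallet's own z axis and vertical below 0.1 rad and height (world z) of mallet below 0.008 m); the robot touches nothing.
It fails at once if a peg is pressed by the gripper itself (over 3 N) (contact force between any of the arm, the fingers and peg1 above 3 N or contact force between any of the arm, the fingers and peg2 above 3 N or contact force between any of the arm, the fingers and peg3 above 3 N).
It fails at once if another thing on the table is shoved more than 40 mm (distance of any of coffee_pot, milk_pot, tea_tin, string_spool, brown_cup, tag_stack from where it was at the start of the episode above 0.04 m).
Of can1, can2, can3 only 2 to 3 are there at a start; the rules pass over those that are not, and their reading is None.
At some moment in a run one of mallet may be knocked a few centimetres aside while the robot is not near it.
It also fails if it takes over 200 s, if anything falls off the work surface, if the arm or the gripper's body presses on something with over 40 N, if the wrist force passes 120 N, or if a joint passes its speed limit or range.

## Working session

There is one attempt and no reset: what is moved stays moved. The work goes in short steps, Python scripts to look and compute and a tool call to move; the robot and the scene stay as the last step left them, time stands still between calls to the robot, and variables do not carry over. Pictures are saved under pics/ and viewed, and the job is handed in when it is done.

Besides the shell and the picture viewer there is one more tool, called in YAML: its name, and indented under it one key for each argument. carry_out: Moves the arm, as the interface text tells. Its arguments: {"type":"object","properties":{"deltas":{"type":"string"},"newtons":{"type":"number"}},"required":["deltas"]}

```bash
mkdir -p pics; ls
python3 - <<'E'
from workcell import robot, viewer
import cv2, numpy as np
print(robot.get_obs())
for n in ["scene","side","wrist"]:
    c=viewer.camera(n)
    cv2.imwrite(f"pics/{n}0.png",c["image"][:,:,::-1])
    print(n,c["intrinsics"],c["distortion"],c["view"])
E
```

```text
pics
{'time_s': 0.0, 'joint_pos': array([-1.23422251e+00,  2.17754027e-01,  1.61498408e+00, -1.58207660e-06,
        1.31129430e+00, -1.12214062e-01]), 'qd': array([ 2.11172055e-03,  2.39039126e-04,  4.25658884e-04,  1.12424332e-03,
       -9.76475623e-05,  1.58382577e-06]), 'joint_efforts': array([-5.67002407e-04, -3.96847951e+01, -3.03854048e+01, -2.42264259e-04,
        9.70727328e-03,  2.09727702e-06]), 'tool_pos': array([ 0.27090358, -0.56230505,  0.22994228]), 'tcp_rot': array([-1.21212235e-03,  9.74928373e-01,  2.22515572e-01, -1.37318151e-04]), 'force': array([-0.21941473, -0.09973593, -0.71449261]), 'torque': array([ 0.01169423, -0.02779754,  0.00257362]), 'grip_width': 0.08555999215189075}
scene [[442.87691142   0.         317.36032571]
 [  0.         442.87691142 193.70346908]
 [  0.           0.           1.        ]] [-0.11972165  0.          0.          0.          0.        ] [[-0.46559672  0.88482053  0.0176726   0.26050511]
 [-0.55503009 -0.30749681  0.77290834  0.16206724]
 [ 0.68931944  0.35005477  0.63427153 -1.87065398]
 [ 0.          0.          0.          1.        ]]
side [[459.66947193   0.         320.25161955]
 [  0.         459.66947193 199.53466463]
 [  0.           0.           1.        ]] [0.00387494 0.         0.         0.         0.        ] [[ 0.79154649 -0.61106438 -0.00738125 -0.4124003 ]
 [ 0.36285458  0.46023883  0.81025723 -0.21735369]
 [-0.49172219 -0.64403458  0.58602794 -1.32123986]
 [ 0.          0.          0.          1.        ]]
wrist [[309.30559163   0.         321.46648143]
 [  0.         309.30559163 199.21058312]
 [  0.           0.           1.        ]] [-0.02973924  0.          0.          0.          0.        ] [[ 0.43386923 -0.90096829 -0.00369102 -0.62264586]
 [ 0.86801862  0.4190929  -0.26627958  0.03472653]
 [ 0.24145634  0.11232664  0.96388877 -0.37984388]
 [ 0.          0.          0.          1.        ]]
```

View pics/scene0.png

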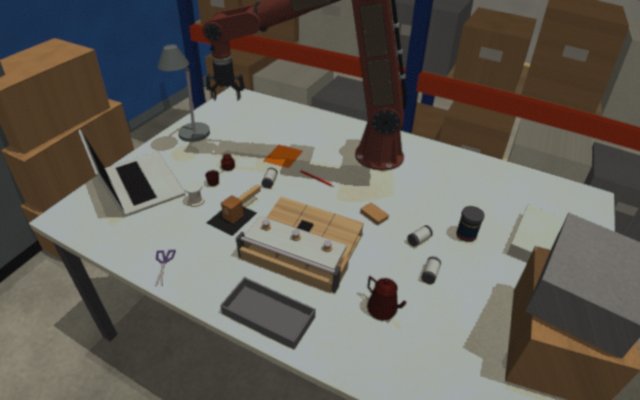

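View pics/side0.png

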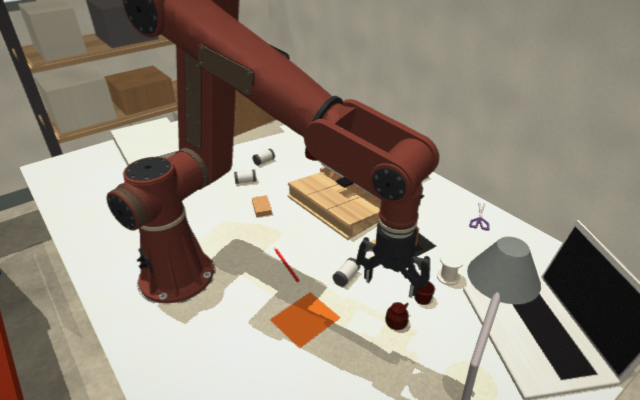

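View pics/wrist0.png

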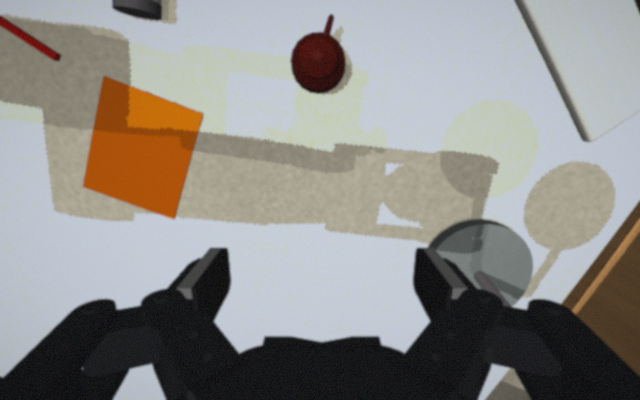

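The scene view shows three canisters (270,178), (420,235) and (431,269), the cradle at about (300,240), and the mallet on a black mat at about (232,210). Next I'll write helpers and enlarge crops.

```bash
cat > h.py <<'E'
from workcell import robot, viewer
import cv2, numpy as np
from scipy.spatial.transform import Rotation as R
def cam(n): return viewer.camera(n)
def ray(c,uv):
    uv=np.array(uv,float).reshape(-1,1,2)
    p=cv2.undistortPoints(uv,c["intrinsics"],c["distortion"]).reshape(-1,2)
    V=c["view"]; Rm=V[:3,:3]; o=-Rm.T@V[:3,3]
    d=np.c_[p[:,0],-p[:,1],-np.ones(len(p))]@Rm
    return o,d
def onz(c,uv,z):
    o,d=ray(c,uv); t=(z-o[2])/d[:,2]
    return o+d*t[:,None]
def proj(c,P):
    P=np.atleast_2d(np.array(P,float)); V=c["view"]
    q=P@V[:3,:3].T+V[:3,3]; q=q*[1,-1,-1]
    return cv2.projectPoints(q,np.zeros(3),np.zeros(3),c["intrinsics"],c["distortion"])[0].reshape(-1,2)
def crop(c,name,x0,y0,x1,y1,s):
    im=cv2.resize(c["image"][y0:y1,x0:x1,::-1],None,fx=s,fy=s,interpolation=cv2.INTER_CUBIC)
    im=cv2.convertScaleAbs(im,alpha=1.3,beta=15)
    cv2.imwrite("pics/"+name,im)
def tcpR(o):
    q=o["tcp_rot"]; return R.from_quat([q[1],q[2],q[3],q[0]])
def delta(T,yaw=None,o=None,Rt=None):
    """target TCP world pos T, target Rotation -> (rotvec deg tool, shift cm tool) from current measured pose"""
    o=o or robot.get_obs(); Rc=tcpR(o)
    if Rt is None:
        # tool down, tool y axis (jaw direction) at world angle yaw
        best=None
        for k in (0,np.pi):
            y=np.array([np.cos(yaw+k),np.sin(yaw+k),0]); z=np.array([0,0,-1.]); x=np.cross(y,z)
            r=R.from_matrix(np.c_[x,y,z]); m=(Rc.inv()*r)
            if best is None or m.magnitude()<best[0]: best=(m.magnitude(),r)
        Rt=best[1]
    rv=(Rc.inv()*Rt).as_rotvec(degrees=True)
    t=Rc.inv().apply(np.array(T)-o["tool_pos"])*100
    return rv.round(1),t.round(2)
E
python3 - <<'E'
from h import *
c=cam("scene")
crop(c,"s1.png",190,140,390,300,4)
crop(c,"s2.png",360,180,500,300,5)
d=cam("side")
crop(d,"d1.png",220,140,440,300,3.6)
E
```

```text
(no output)
```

View pics/s1.png

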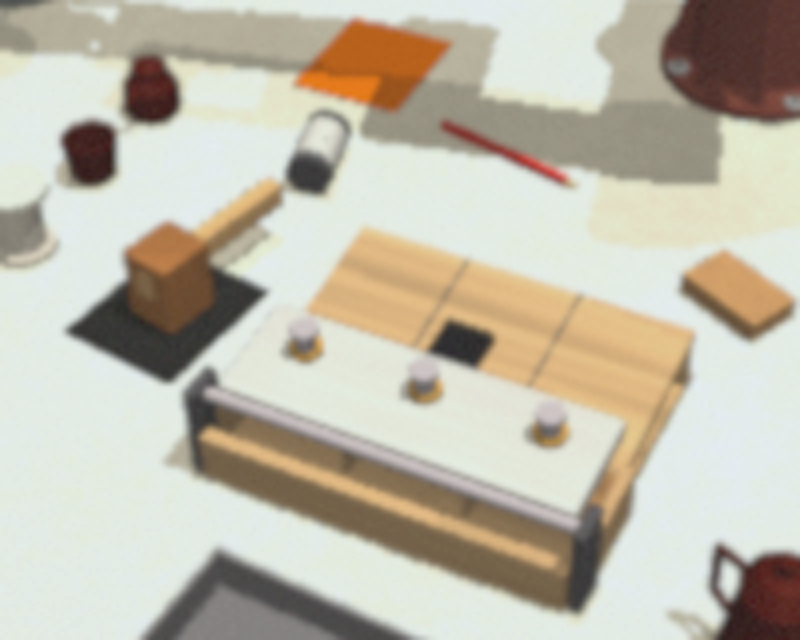

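View pics/s2.png

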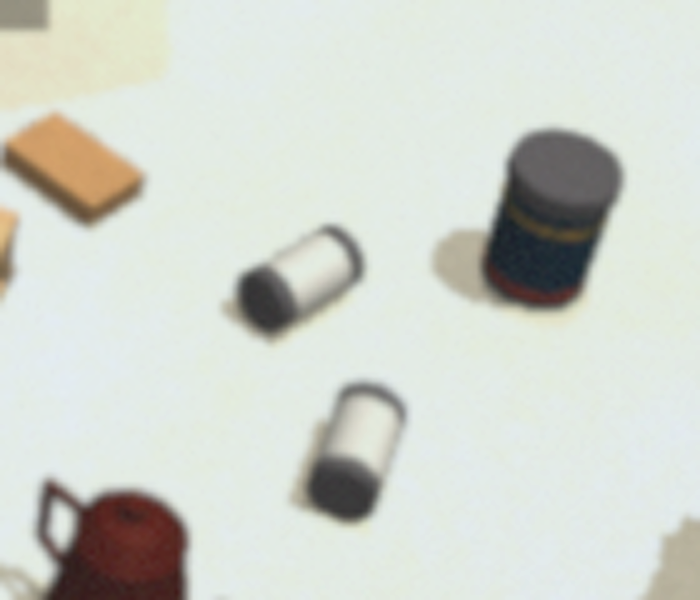

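View pics/d1.png

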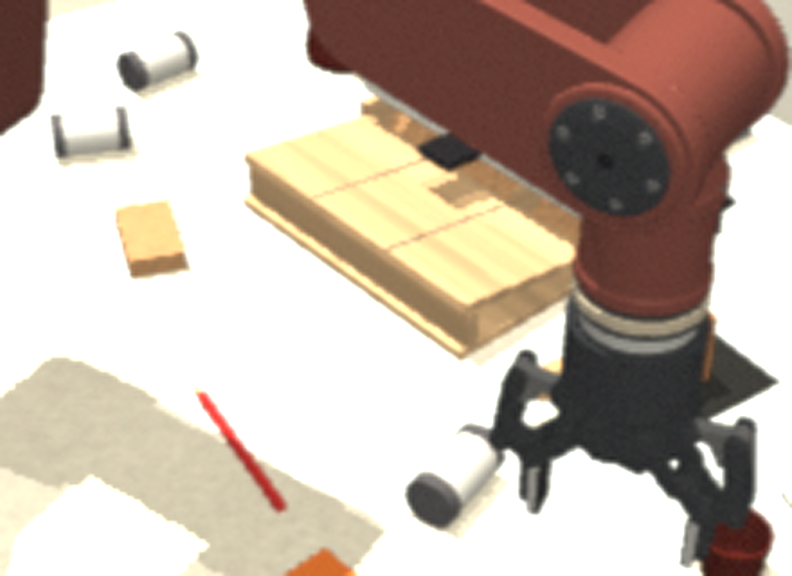

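Run:
```python
from h import *
c=cam("scene"); d=cam("side")
S1=lambda *p:[(x/4+190-.4,y/4+140-.4) for x,y in p]
D1=lambda *p:[(x/3.6+220-.4,y/3.6+140-.4) for x,y in p]
S2=lambda *p:[(x/5+360-.4,y/5+180-.4) for x,y in p]
print("ramp edge scene",onz(c,S1((362,228),(692,333)),.06).round(4))
print("ramp edge side",onz(d,D1((247,160),(478,307)),.06).round(4))
print("lines z.06",onz(c,S1((467,260),(581,295)),.06).round(4), onz(d,D1((313,197),(386,249)),.06).round(4))
print("pegs z.11",onz(c,S1((303,325),(424,370),(550,410)),.112).round(4))
print("mat",onz(c,S1((67,329),(165,380),(267,292)),.003).round(4))
print("head top",onz(c,S1((168,222),(124,253),(172,278),(213,250)),.075).round(4))
print("handle end top", onz(c,S1((273,180),(282,187)),.062).round(4))
# cans : silver/dark; estimate ends mid axis at z=.022
print("canA",onz(c,S1((336,128),(308,168)),.022).round(4))
print("canB",onz(c,S2((342,258),(268,300)),.022).round(4))
print("canC",onz(c,S2((372,415),(345,487)),.022).round(4))
print("canA side",onz(d,D1((437,500),(480,455)),.022).round(4))
print("canC/B side",onz(d,D1((58,135),(124,130)),.022).round(4),onz(d,D1((135,70),(186,52)),.022).round(4))
```

```text
ramp edge scene [[ 0.4953 -0.183   0.06  ]
 [ 0.4794  0.1253  0.06  ]]
ramp edge side [[ 0.469   0.1133  0.06  ]
 [ 0.4965 -0.1932  0.06  ]]
lines z.06 [[ 0.4883 -0.0815  0.06  ]
 [ 0.4814  0.0243  0.06  ]] [[ 0.4823  0.0243  0.06  ]
 [ 0.4859 -0.0807  0.06  ]]
pegs z.11 [[ 0.6713 -0.1272  0.112 ]
 [ 0.6691 -0.0194  0.112 ]
 [ 0.6608  0.0838  0.112 ]]
mat [[ 0.68   -0.3739  0.003 ]
 [ 0.6895 -0.2614  0.003 ]
 [ 0.5548 -0.2481  0.003 ]]
head top [[ 0.5853 -0.3251  0.075 ]
 [ 0.6372 -0.3333  0.075 ]
 [ 0.6435 -0.2782  0.075 ]
 [ 0.5971 -0.269   0.075 ]]
handle end top [[ 0.4783 -0.2878  0.062 ]
 [ 0.4829 -0.275   0.062 ]]
canA [[ 0.3386 -0.3104  0.022 ]
 [ 0.4057 -0.2996  0.022 ]]
canB [[0.3718 0.3242 0.022 ]
 [0.4344 0.2921 0.022 ]]
canC [[0.5008 0.3834 0.022 ]
 [0.5658 0.3855 0.022 ]]
canA side [[ 0.3488 -0.3174  0.022 ]
 [ 0.4073 -0.3006  0.022 ]]
canC/B side [[0.3733 0.3192 0.022 ]
 [0.4314 0.2853 0.022 ]] [[0.5032 0.3816 0.022 ]
 [0.5678 0.3798 0.022 ]]
```

Run:
```python
from h import *
print(delta([.48,-.025,.36],np.pi/2+.05))
```

```text
(array([-0. ,  0. , 22.9]), array([ 42.16, -39.41, -12.88]))
```

carry_out:
  deltas: "0 0 22.9 42.16 -39.41 -12.88 1;0 0 22.9 42.16 -39.41 -12.88 1;0 0 22.9 42.16 -39.41 -12.88 1;0 0 22.9 42.16 -39.41 -12.88 1;0 0 22.9 42.16 -39.41 -12.88 1;0 0 22.9 42.16 -39.41 -12.88 1;0 0 22.9 42.16 -39.41 -12.88 1;0 0 22.9 42.16 -39.41 -12.88 1;0 0 22.9 42.16 -39.41 -12.88 1;0 0 22.9 42.16 -39.41 -12.88 1;0 0 22.9 42.16 -39.41 -12.88 1;0 0 22.9 42.16 -39.41 -12.88 1;0 0 22.9 42.16 -39.41 -12.88 1;0 0 22.9 42.16 -39.41 -12.88 1;0 0 22.9 42.16 -39.41 -12.88 1"

```text
time_s: 1.85
tool_pos: [0.4796, -0.0259, 0.3596]
tcp_rot: [0.0, 1.0, 0.024, -0.001]
force: [0.2, 0.6, 0.3]
grip_width: 0.0855
```

Run:
```python
from h import *
c=cam("wrist"); d=cam("side")
o=robot.get_obs(); print(o["time_s"],o["tool_pos"],o["joint_pos"],np.linalg.inv(c["view"])[:3,3])
cv2.imwrite("pics/w1.png",c["image"][:,:,::-1]); crop(d,"d2.png",200,100,460,300,3)
```

```text
1.95 [ 0.47950304 -0.02634516  0.35950115] [-2.00935577e-01 -1.77424097e-01  1.77761437e+00 -3.71004500e-04
  1.54246649e+00  1.32295932e+00] [ 0.54701071 -0.02210751  0.50248666]
```

View pics/w1.png

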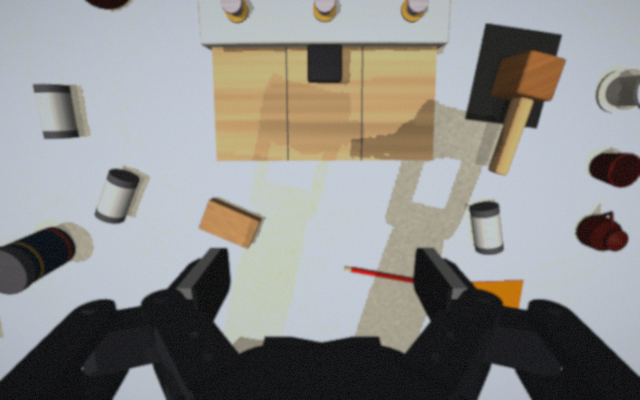

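View pics/d2.png

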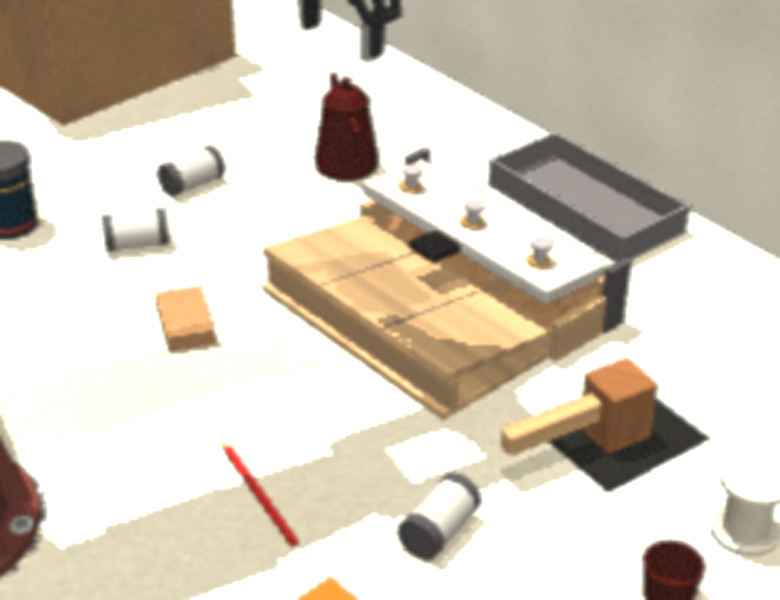

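```bash
cat >> h.py <<'E'
def tri(c1,p1,c2,p2):
    o1,d1=ray(c1,[p1]);o2,d2=ray(c2,[p2]);d1=d1[0];d2=d2[0]
    A=np.c_[d1,-d2];t=np.linalg.lstsq(A,o2-o1,rcond=None)[0]
    a=o1+t[0]*d1;b=o2+t[1]*d2
    return (a+b)/2,np.linalg.norm(a-b)
E
python3 - <<'E'
from h import *
w=cam("wrist"); d=cam("side")
D=lambda x,y:(x/3+200-.4,y/3+100-.4)
print("ramp near edge",onz(w,[(217,160),(434,160)],.06).round(4))
print("ramp tops lines",onz(w,[(288.5,159.5),(361.5,159.5)],.06).round(4))
print("ramp edge side",onz(d,[D(266,251),D(457,370)],.06).round(4))
print("tab free edge",onz(w,[(308,82),(341,82)],.08).round(4),onz(w,[(308,82),(341,82)],.09).round(4))
for pw,ps in [((236,5),(412,168)),((325,5),(473,208)),((414,5),(541,245))]:
    print(tri(w,pw,d,D(*ps)))
print("bar edge corners",tri(w,(201.5,46),d,D(363,190)),tri(w,(446,46),d,D(547,298)))
print("tab",tri(w,(341,82),d,D(434,261)))
E
```

```text
ramp near edge [[ 0.4753  0.1253  0.06  ]
 [ 0.4901 -0.1868  0.06  ]]
ramp tops lines [[ 0.4807  0.0223  0.06  ]
 [ 0.4857 -0.0823  0.06  ]]
ramp edge side [[ 0.4719  0.1171  0.06  ]
 [ 0.5017 -0.1852  0.06  ]]
tab free edge [[ 0.5851 -0.0028  0.08  ]
 [ 0.5871 -0.0453  0.08  ]] [[ 0.5842 -0.0033  0.09  ]
 [ 0.5861 -0.0448  0.09  ]]
(array([0.65794888, 0.07811037, 0.1208996 ]), np.float64(0.0016672335393602587))
(array([ 0.66588527, -0.02050579,  0.11071321]), np.float64(0.00015275732590110325))
(array([ 0.67298209, -0.12241734,  0.10961436]), np.float64(0.0034755849153136663))
bar edge corners (array([0.62393485, 0.1327228 , 0.07758387]), np.float64(0.0029524515620501126)) (array([ 0.63659371, -0.17371331,  0.08392763]), np.float64(0.0013681257719754052))
tab (array([ 0.58712855, -0.04539073,  0.08421433]), np.float64(0.0011026235796698352))
```

```bash
cat >> h.py <<'E'
O=np.array([.666,-.022,0]); YAW=.048
def cr(x,y,z): # cradle->world
    return O+np.array([x*np.cos(YAW)-y*np.sin(YAW),x*np.sin(YAW)+y*np.cos(YAW),z])
E
python3 - <<'E'
from h import *
print(delta(cr(-.065,0,.13),np.pi/2+YAW));print(delta(cr(-.065,0,.060),np.pi/2+YAW))
E
```

```text
(array([ 0. ,  0. , -0.1]), array([12.15,  0.45, 22.96]))
(array([ 0. ,  0. , -0.1]), array([12.16,  0.45, 29.96]))
```

carry_out:
  deltas: "0 0 0 12.15 0.45 10 1;0 0 0 12.15 0.45 22.96 1;0 0 0 12.15 0.45 22.96 1;0 0 0 12.15 0.45 22.96 1;0 0 0 12.15 0.45 22.96 1;0 0 0 12.15 0.45 22.96 1;0 0 0 12.15 0.45 22.96 1;0 0 0 12.15 0.45 25 1;0 0 0 12.15 0.45 27 1;0 0 0 12.15 0.45 28.5 1;0 0 0 12.15 0.45 29.96 1;0 0 0 12.15 0.45 29.96 1"
  newtons: 30

```text
time_s: 3.25
tool_pos: [0.6003, -0.0236, 0.0595]
tcp_rot: [-0.0, 1.0, 0.024, -0.001]
force: [-0.5, -0.2, -0.6]
grip_width: 0.0853
```

Run:
```python
from h import *
c=cam("wrist"); d=cam("side")
cv2.imwrite("pics/w2.png",c["image"][:,:,::-1]); crop(d,"d3.png",250,100,450,250,4)
```

```text
(no output)
```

View pics/d3.png

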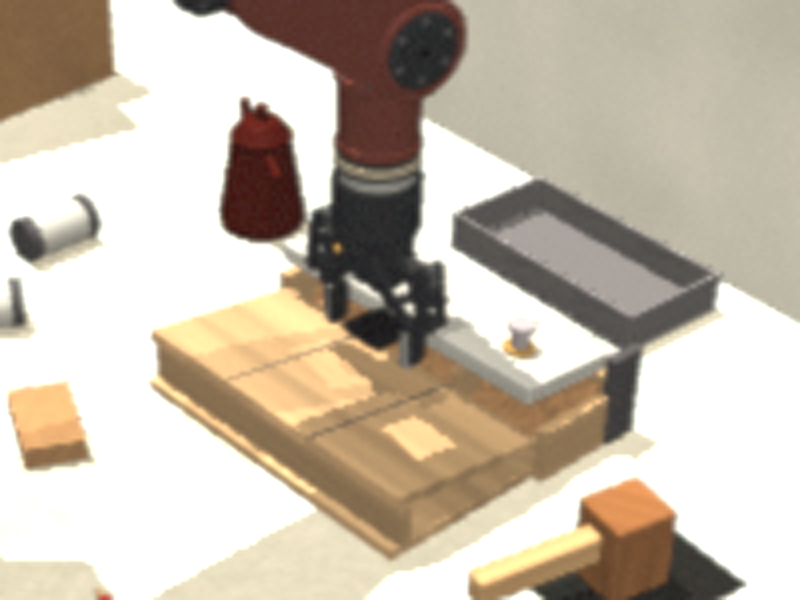

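View pics/w2.png

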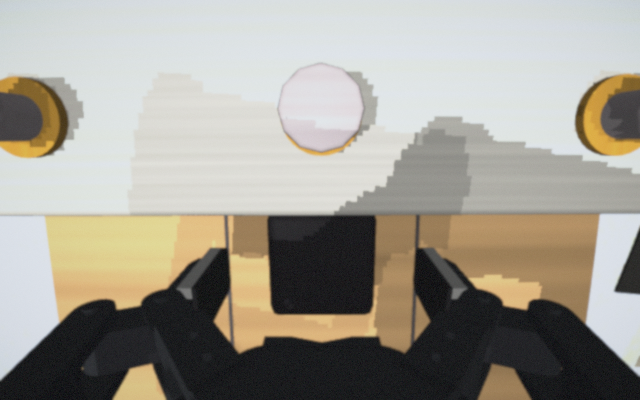

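carry_out:
  deltas: "0 0 0 0 0 0 -1;0 0 0 0 0 0 -1;0 0 0 0 0 0 -1;0 0 0 0 0 0 -1;0 0 0 0 0 0 -1;0 0 0 0 0 0 -1;0 0 0 0 0 0 -1;0 0 0 0 0 0 -1"
  newtons: 40

```text
time_s: 4.15
tool_pos: [0.6022, -0.0236, 0.0609]
tcp_rot: [0.0, 1.0, 0.025, 0.001]
force: [1.3, 1.5, 1.9]
grip_width: 0.043
```

Run:
```python
from h import *
o=robot.get_obs(); print(o["tool_pos"],o["grip_width"],o["force"])
# arc from grip point: tool frame shift; tool x = world cradle +x, tool z = down
for t in np.linspace(.1,.88,9):
    r=.130
    print(round(t,2), "tx %.2f tz %.2f"%(100*r*(1-np.cos(t)), -100*r*np.sin(t)))
```

```text
[ 0.60220125 -0.02359917  0.06088131] 0.04299649253013131 [1.31905535 1.47554428 1.93267848]
0.1 tx 0.06 tz -1.30
0.2 tx 0.25 tz -2.55
0.3 tx 0.56 tz -3.78
0.39 tx 0.99 tz -4.97
0.49 tx 1.53 tz -6.12
0.59 tx 2.18 tz -7.21
0.68 tx 2.93 tz -8.22
0.78 tx 3.78 tz -9.17
0.88 tx 4.72 tz -10.02
```

carry_out:
  deltas: "0 0 0 0.06 0 -1.3 -1;0 0 0 0.25 0 -2.55 -1;0 0 0 0.56 0 -3.78 -1;0 0 0 0.99 0 -4.97 -1;0 0 0 1.53 0 -6.12 -1;0 0 0 1.53 0 -6.12 -1"

```text
time_s: 4.75
tool_pos: [0.617, -0.0228, 0.1202]
tcp_rot: [-0.0, 1.0, 0.025, -0.0]
force: [5.2, 1.2, -4.3]
grip_width: 0.0432
```

carry_out:
  deltas: "0 0 0 0.65 0 -1.1 -1;0 0 0 1.4 0 -2.1 -1;0 0 0 2.25 0 -3.05 -1;0 0 0 3.19 0 -3.9 -1;0 0 0 3.3 0 -4 -1;0 0 0 3.3 0 -4 -1"

```text
time_s: 5.35
tool_pos: [0.6472, -0.0212, 0.1587]
tcp_rot: [-0.0, 1.0, 0.025, -0.004]
force: [-1.4, -1.1, -18.5]
grip_width: 0.0427
```

Run:
```python
from h import *
o=robot.get_obs(); print(o["tool_pos"],o["grip_width"],o["force"])
d=cam("side"); crop(d,"d4.png",250,80,450,230,4)
```

```text
[ 0.64723475 -0.02119157  0.15866683] 0.04268501491931951 [ -1.43503709  -1.06489801 -18.546655  ]
```

View pics/d4.png

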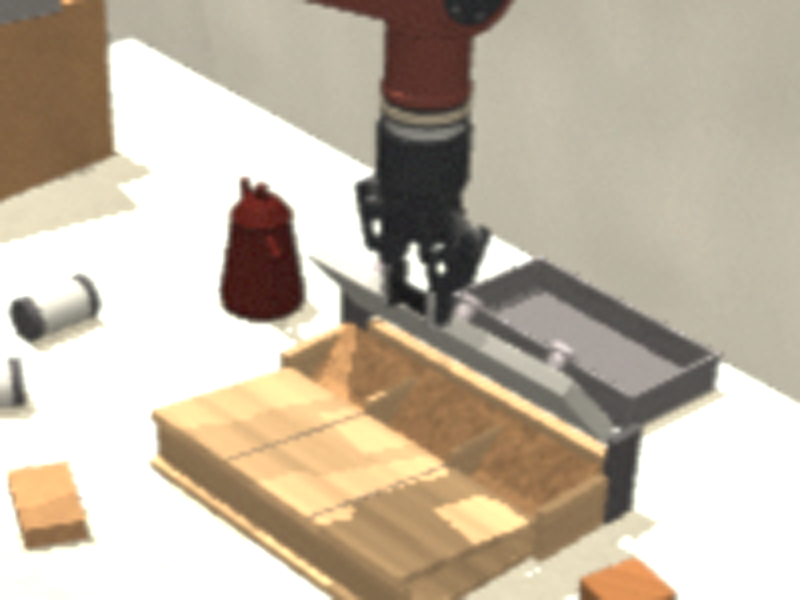

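carry_out:
  deltas: "0 0 0 0 0 0 0.6;0 0 0 0 0 0 0.6;0 0 0 0 0 0 0.6;0 0 0 0 0 0 0.6;0 0 0 0 0 -2 0.6;0 0 0 0 0 -5 1;0 0 0 -2 0 -9 1;0 0 0 -5 0 -13 1;0 0 0 -5 0 -13 1;0 0 0 -5 0 -13 1"

```text
time_s: 6.4
tool_pos: [0.6013, -0.0239, 0.2956]
tcp_rot: [0.001, 1.0, 0.024, 0.004]
force: [0.3, -1.5, -0.6]
grip_width: 0.0852
```

Run:
```python
from h import *
w=cam("wrist"); cv2.imwrite("pics/w3.png",w["image"][:,:,::-1])
d=cam("side"); crop(d,"d5.png",250,80,450,230,4)
ax=np.arctan2(-.033,.0605)
o=robot.get_obs();print(o["tool_pos"])
T=np.array([.402,.305,.20]); print(delta(T-[.05*0,0,0],ax+np.pi/2))
```

```text
[ 0.59994472 -0.02363482  0.29139412]
(array([-0. , -0. , 31.4]), array([-18.16, -33.79,   9.14]))
```

View pics/d5.png

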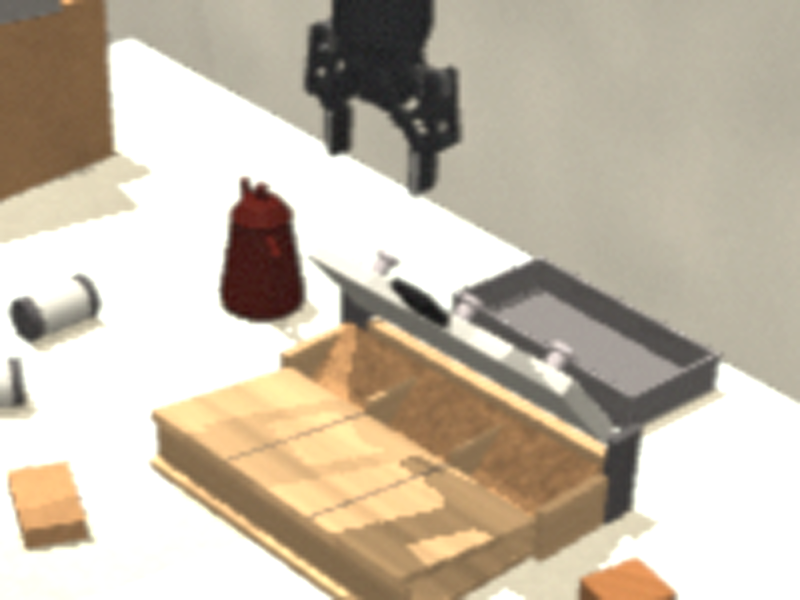

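View pics/w3.png

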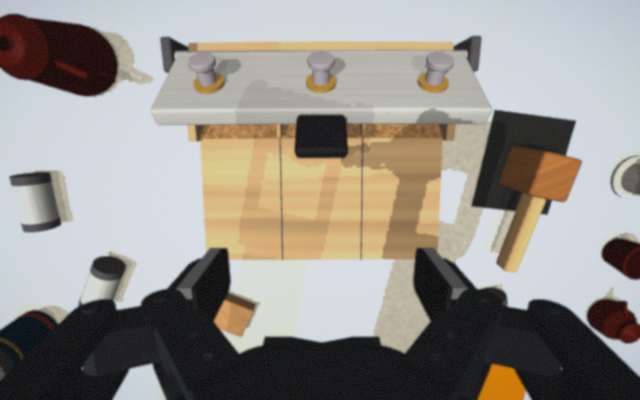

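Run:
```python
from h import *
ax=np.arctan2(-.033,.0605)
print(delta([.34,.335,.20],ax+np.pi/2))
```

```text
(array([-0. , -0. , 31.4]), array([-24.2 , -37.09,   9.14]))
```

carry_out:
  deltas: "0 0 31.4 -24.2 -37.09 9.14 1;0 0 31.4 -24.2 -37.09 9.14 1;0 0 31.4 -24.2 -37.09 9.14 1;0 0 31.4 -24.2 -37.09 9.14 1;0 0 31.4 -24.2 -37.09 9.14 1;0 0 31.4 -24.2 -37.09 9.14 1;0 0 31.4 -24.2 -37.09 9.14 1;0 0 31.4 -24.2 -37.09 9.14 1;0 0 31.4 -24.2 -37.09 9.14 1;0 0 31.4 -24.2 -37.09 9.14 1;0 0 31.4 -24.2 -37.09 9.14 1;0 0 31.4 -24.2 -37.09 9.14 1"

```text
time_s: 7.7
tool_pos: [0.3542, 0.313, 0.1992]
tcp_rot: [-0.011, 0.973, -0.231, -0.011]
force: [0.3, -0.4, 0.7]
grip_width: 0.0857
```

Run:
```python
from h import *
w=cam("wrist"); cv2.imwrite("pics/w4.png",w["image"][:,:,::-1])
o=robot.get_obs();print(o["tool_pos"],o["time_s"])
```

```text
[0.35447493 0.31293937 0.19953851] 7.75
```

View pics/w4.png

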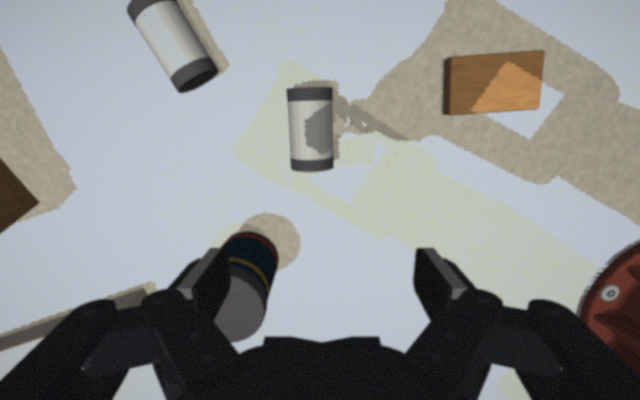

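Run:
```python
from h import *
w=cam("wrist"); o=robot.get_obs(); Rc=tcpR(o)
g=lambda p,z: onz(w,p,z)
ends=[(291,91),(332,91),(292,168),(333,168)]
P=g([(310.5,89),(312,168)],.022); print("can far,near ",P, np.linalg.norm(P[0]-P[1]),P.mean(0))
E=g([(289,130),(333.5,130)],.022);print("sides",E,np.linalg.norm(E[0]-E[1]))
tin=g([(278,240),(233,240),(258,232)],.0); print("tin base",tin)
s=cam("scene"); tt=onz(s,[(472,215)],.103); print("tin top scene",tt)
d=P[0]-P[1]; print(np.degrees(np.arctan2(d[1],d[0])))
print(o["joint_pos"])
```

```text
can far,near  [[0.43739158 0.28733707 0.022     ]
 [0.36713862 0.32193436 0.022     ]] 0.07830996791972553 [0.4022651  0.30463571 0.022     ]
sides [[0.41229523 0.32485236 0.022     ]
 [0.39203832 0.28464674 0.022     ]] 0.045020377880289064
tin base [[0.30383217 0.40200243 0.        ]
 [0.32802827 0.45117365 0.        ]
 [0.32360662 0.41848499 0.        ]]
tin top scene [[0.31564971 0.44369704 0.103     ]]
-26.218743796911333
[ 0.55398099 -0.08794014  1.99700821  0.03354859  1.23136318  2.58132989]
```

```bash
cat >> h.py <<'E'
def Rd(psi): # tool down, tool x at world yaw psi
    x=np.array([np.cos(psi),np.sin(psi),0]);z=np.array([0,0,-1.]);return R.from_matrix(np.c_[x,np.cross(z,x),z])
def go(T,psi): 
    o=robot.get_obs(); print("j6 pred",round(np.arctan2(T[1],T[0])-psi+np.pi/2,2)); return delta(T,Rt=Rd(psi),o=o)
E
python3 - <<'E'
from h import *
print(go([.4023,.3046,.15],np.radians(153.8-90)))
E
```

```text
j6 pred 1.11
(array([ -2. ,   0.4, -90.6]), array([ 4.77, -1.32,  4.89]))
```

carry_out:
  deltas: "0 0 -90.6 4.77 -1.32 4.9 1;0 0 -90.6 4.77 -1.32 4.9 1;0 0 -90.6 4.77 -1.32 4.9 1;0 0 -90.6 4.77 -1.32 4.9 1;0 0 -90.6 4.77 -1.32 4.9 1;0 0 -90.6 4.77 -1.32 4.9 1;0 0 -90.6 4.77 -1.32 4.9 1;0 0 -90.6 4.77 -1.32 4.9 1;0 0 -90.6 4.77 -1.32 4.9 1;0 0 -90.6 4.77 -1.32 4.9 1;0 0 -90.6 4.77 -1.32 4.9 1;0 0 -90.6 4.77 -1.32 4.9 1;0 0 -90.6 4.77 -1.32 4.9 1"

```text
time_s: 9.15
tool_pos: [0.4017, 0.3049, 0.1497]
tcp_rot: [-0.016, 0.849, 0.528, 0.001]
force: [0.3, -0.4, -0.1]
grip_width: 0.0856
```

Run:
```python
from h import *
print(robot.get_obs()["joint_pos"].round(3))
print(go([.4023,.3046,.10],np.radians(153.8)))
```

```text
[0.491 0.045 1.968 0.035 1.129 0.934]
j6 pred -0.47
(array([ -0.4,  -2. , -90. ]), array([-0.09,  0.2 ,  4.97]))
```

carry_out:
  deltas: "0 -2 -90 -0.1 0.2 4.97 1;0 -2 -90 -0.1 0.2 4.97 1;0 -2 -90 -0.1 0.2 4.97 1;0 -2 -90 -0.1 0.2 4.97 1;0 -2 -90 -0.1 0.2 4.97 1;0 -2 -90 -0.1 0.2 4.97 1;0 -2 -90 -0.1 0.2 4.97 1;0 -2 -90 -0.1 0.2 4.97 1;0 -2 -90 -0.1 0.2 4.97 1;0 -2 -90 -0.1 0.2 4.97 1;0 -2 -90 -0.1 0.2 4.97 1;0 -2 -90 -0.1 0.2 4.97 1;0 -2 -90 -0.1 0.2 4.97 1"

```text
time_s: 10.45
tool_pos: [0.4019, 0.3048, 0.0997]
tcp_rot: [-0.003, 0.227, 0.974, -0.002]
force: [1.3, 0.1, -0.5]
grip_width: 0.0853
```

Run:
```python
from h import *
print(go([.4023,.3046,.010],np.radians(153.8)))
w=cam("wrist"); cv2.imwrite("pics/w5.png",w["image"][:,:,::-1])
```

```text
j6 pred -0.47
(array([-0.3, -0.3, -0. ]), array([-0.09,  0.04,  8.97]))
```

View pics/w5.png

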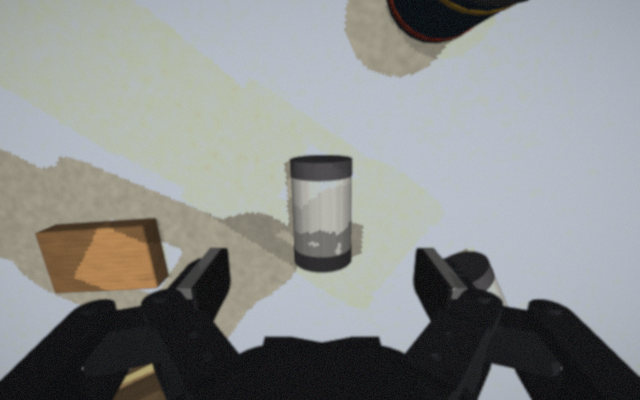

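Run:
```python
from h import *
w=cam("wrist");o=robot.get_obs();Rc=tcpR(o)
for n,p,z in [("tag",(167,288),.022),("tag2",(158,222),.022),("canC",(450,255),.03),("canC2",(487,262),.03),("can",(321,213),.022)]:
    P=onz(w,[p],z)[0]; print(n,P.round(3),(Rc.inv().apply(P-o["tool_pos"])*1000).round(0))
```

```text
tag [0.407 0.163 0.022] [ -68. -125.   78.]
tag2 [0.356 0.188 0.022] [ -11. -124.   78.]
canC [0.475 0.377 0.03 ] [-34.  98.  69.]
canC2 [0.493 0.401 0.03 ] [-40. 127.  69.]
can [0.405 0.303 0.022] [-4.  0. 78.]
```

Clear on both sides (tags about 124 mm away, the next canister about 98 mm). I'll descend and grip.

carry_out:
  deltas: "0 0 0 -0.1 0 4 1;0 0 0 -0.1 0 7 1;0 0 0 -0.1 0 8.9 1;0 0 0 -0.1 0 8.9 1;0 0 0 -0.1 0 8.9 -1;0 0 0 -0.1 0 8.9 -1;0 0 0 -0.1 0 8.9 -1;0 0 0 -0.1 0 8.9 -1;0 0 0 -0.1 0 8.9 -1;0 0 0 -0.1 0 8.9 -1;0 0 0 -0.1 0 8.9 -1;0 0 0 -0.1 0 8.9 -1"
  newtons: 25

```text
time_s: 11.75
tool_pos: [0.4033, 0.305, 0.0124]
tcp_rot: [-0.002, 0.226, 0.974, -0.001]
force: [-0.5, -1.4, 6.1]
grip_width: 0.0432
```

Run:
```python
from h import *
o=robot.get_obs();print(o["tool_pos"],o["grip_width"],o["joint_pos"])
print(go([.4023,.3046,.16],np.radians(153.8)))
print(go(cr(-.12,.105,.16),np.radians(92.75)))
```

```text
[0.40332078 0.30502408 0.01237492] 0.043204122500309555 [ 5.07979056e-01  2.76381005e-01  2.01673856e+00  1.43213310e-03
  8.52068228e-01 -6.08820946e-01]
j6 pred -0.47
(array([-0.1, -0.2,  0.1]), array([  0.12,  -0.12, -14.76]))
j6 pred 0.09
(array([-0.2, -0.1, 61.2]), array([-22.35, -14.45, -14.79]))
```

carry_out:
  deltas: "0 0 0 0 0 -5 -1;0 0 0 0 0 -10 -1;0 0 30 -11 -7 -14.8 -1;0 0 61.2 -22.35 -14.45 -14.8 -1;0 0 61.2 -22.35 -14.45 -14.8 -1;0 0 61.2 -22.35 -14.45 -14.8 -1;0 0 61.2 -22.35 -14.45 -14.8 -1;0 0 61.2 -22.35 -14.45 -14.8 -1;0 0 61.2 -22.35 -14.45 -14.8 -1;0 0 61.2 -22.35 -14.45 -14.8 -1;0 0 61.2 -22.35 -14.45 -14.8 -1;0 0 61.2 -22.35 -14.45 -14.8 -1;0 0 61.2 -22.35 -14.45 -14.8 -1"

```text
time_s: 13.05
tool_pos: [0.5396, 0.0773, 0.158]
tcp_rot: [-0.002, 0.689, 0.725, -0.003]
force: [0.6, -0.5, -1.4]
grip_width: 0.0426
```

Run:
```python
from h import *
o=robot.get_obs();print(o["tool_pos"],o["grip_width"])
print(go(cr(-.12,.105,.066),np.radians(92.75)))
w=cam("wrist"); cv2.imwrite("pics/w6.png",w["image"][:,:,::-1])
```

```text
[0.53963978 0.07727372 0.15804094] 0.04261045827695375
j6 pred 0.09
(array([-0.4,  0.1,  0.1]), array([-0.01,  0.21,  9.2 ]))
```

View pics/w6.png

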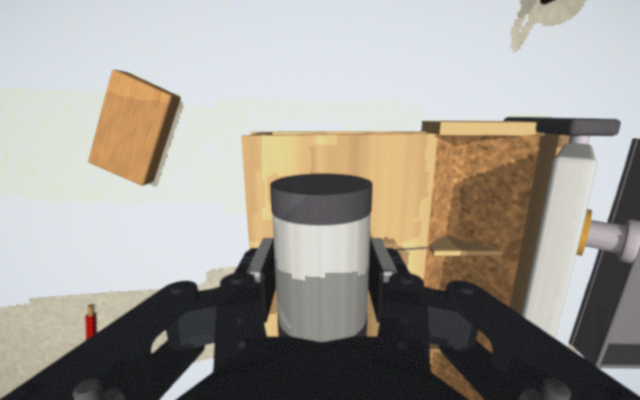

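carry_out:
  deltas: "0 0 0 0 0.2 4 -1;0 0 0 0 0.2 7 -1;0 0 0 0 0.2 8.7 -1;0 0 0 0 0.2 9.2 -1;0 0 0 0 0.2 9.2 -1;0 0 0 0 0.2 9.2 0;0 0 0 0 0.2 9.2 0.5;0 0 0 0 0.2 9.2 1;0 0 0 0 0.2 9.2 1;0 0 0 0 0.2 9.2 1;0 0 0 0 0.2 9.2 1;0 0 0 0 0.2 9.2 1"

```text
time_s: 14.3
tool_pos: [0.5422, 0.0765, 0.0667]
tcp_rot: [-0.001, 0.69, 0.724, -0.002]
force: [1.0, -0.2, 0.0]
grip_width: 0.0852
```

Run:
```python
from h import *
w=cam("wrist"); cv2.imwrite("pics/w7.png",w["image"][:,:,::-1])
```

```text
(no output)
```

View pics/w7.png

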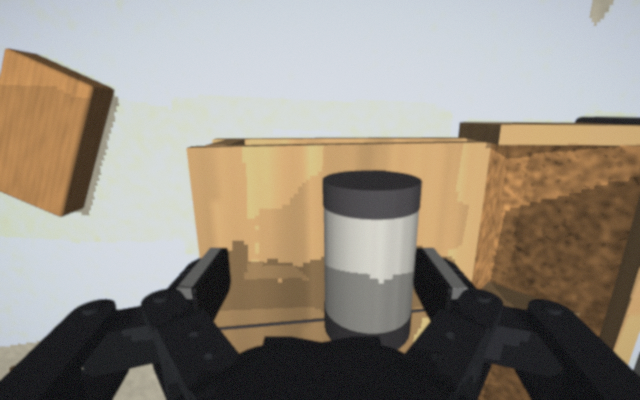

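Run:
```python
from h import *
w=cam("wrist")
P=onz(w,[(372,172),(370,345)],.093); 
c,s=np.cos(YAW),np.sin(YAW)
print(((P-O)@np.array([[c,-s,0],[s,c,0],[0,0,1]])).round(4))
```

```text
[[-0.0997  0.1512  0.093 ]
 [-0.0971  0.0718  0.093 ]]
```

carry_out:
  deltas: "0 0 0 0 0 -1.5 1;0 0 0 0 0 -3 1;0 0 0 0 0 -5 1;0 0 0 0 0 -8 1;0 0 0 0 0 -12 1;0 0 0 0 0 -16 1;0 0 0 0 0 -16 1;0 0 0 0 0 -16 1;0 0 0 0 0 -16 1;0 0 0 0 0 -16 1"

```text
time_s: 15.4
tool_pos: [0.5412, 0.0768, 0.2245]
tcp_rot: [-0.003, 0.69, 0.724, -0.004]
force: [-0.3, 0.4, -0.4]
grip_width: 0.0853
```

Run:
```python
from h import *
w=cam("wrist"); cv2.imwrite("pics/w8.png",w["image"][:,:,::-1])
d=cam("side"); crop(d,"d6.png",220,100,440,260,3.6)
```

```text
(no output)
```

View pics/w8.png

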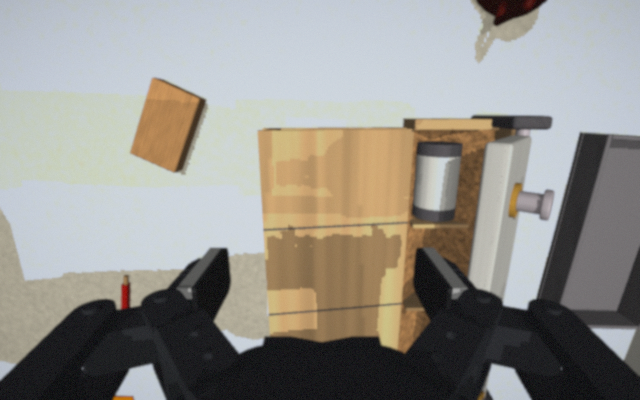

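View pics/d6.png

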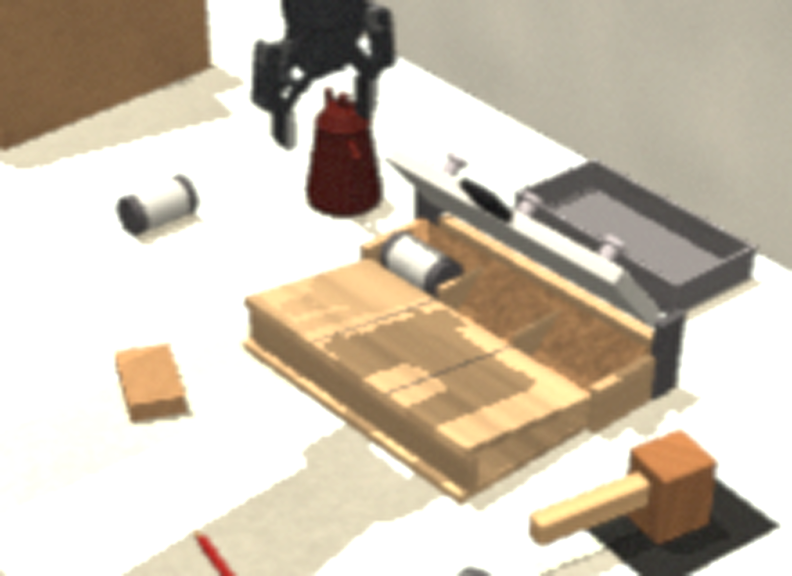

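Run:
```python
from h import *
print(go([.545,.382,.15],np.pi))
```

```text
j6 pred -0.96
(array([ -0.5,  -0.3, -87.3]), array([30.48,  1.88,  7.39]))
```

carry_out:
  deltas: "0 0 -87.3 30.5 1.9 7.4 1;0 0 -87.3 30.5 1.9 7.4 1;0 0 -87.3 30.5 1.9 7.4 1;0 0 -87.3 30.5 1.9 7.4 1;0 0 -87.3 30.5 1.9 7.4 1;0 0 -87.3 30.5 1.9 7.4 1;0 0 -87.3 30.5 1.9 7.4 1;0 0 -87.3 30.5 1.9 7.4 1;0 0 -87.3 30.5 1.9 7.4 1;0 0 -87.3 30.5 1.9 7.4 1;0 0 -87.3 30.5 1.9 7.4 1;0 0 -87.3 30.5 1.9 7.4 1;0 0 -87.3 30.5 1.9 7.4 1"

```text
time_s: 16.8
tool_pos: [0.5464, 0.382, 0.1511]
tcp_rot: [-0.003, 0.001, 1.0, -0.001]
force: [0.8, -0.2, -0.2]
grip_width: 0.0855
```

Run:
```python
from h import *
w=cam("wrist"); cv2.imwrite("pics/w9.png",w["image"][:,:,::-1])
o=robot.get_obs();print(o["tool_pos"],o["joint_pos"].round(2))
```

```text
[0.54646155 0.38204615 0.15126997] [ 0.5   0.38  1.56  0.    1.2  -1.07]
```

View pics/w9.png

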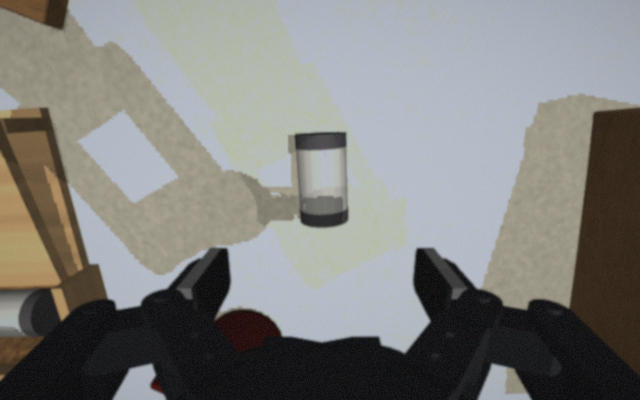

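Run:
```python
from h import *
w=cam("wrist"); o=robot.get_obs(); Rc=tcpR(o)
P=onz(w,[(320,133),(324,224)],.022)
print("ends(top/bot)",P,np.linalg.norm(P[0]-P[1]),P.mean(0)); d=P[0]-P[1]; print(np.degrees(np.arctan2(d[1],d[0])))
P=onz(w,[(296,180),(348.5,180)],.022); print(P,np.linalg.norm(P[0]-P[1]))
s=cam("scene"); crop(s,"s3.png",330,220,480,340,5)
print("pot top", onz(s,[(386,284)],.11), "base bottom",onz(s,[(384,317)],0))
print("pot wrist near side", onz(w,[(250,311)],.06),onz(w,[(250,311)],.132))
```

```text
ends(top/bot) [[0.49387114 0.38147411 0.022     ]
 [0.5771522  0.3850026  0.022     ]] 0.08335576934444965 [0.53551167 0.38323836 0.022     ]
-177.57391549617037
[[0.53526    0.3598056  0.022     ]
 [0.53531339 0.40697991 0.022     ]] 0.04717434370980122
pot top [[0.72461181 0.29616279 0.11      ]] base bottom [[0.74962738 0.31421285 0.        ]]
pot wrist near side [[0.64436192 0.31991042 0.06      ]] [[0.593747   0.33924005 0.132     ]]
```

View pics/s3.png

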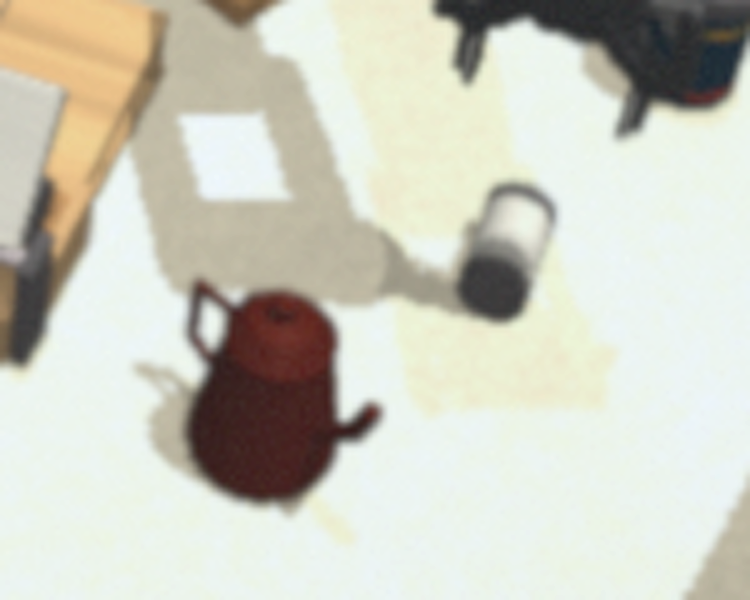

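Run:
```python
from h import *
print(go([.532,.3825,.011],np.radians(182)))
```

```text
j6 pred -0.98
(array([-0.1, -0.4, -2. ]), array([ 1.36,  0.07, 14.06]))
```

carry_out:
  deltas: "0 -0.4 -2 1.36 0.07 5 1;0 -0.4 -2 1.36 0.07 9 1;0 -0.4 -2 1.36 0.07 12 1;0 -0.4 -2 1.36 0.07 14 1;0 -0.4 -2 1.36 0.07 14 1;0 -0.4 -2 1.36 0.07 14 -1;0 -0.4 -2 1.36 0.07 14 -1;0 -0.4 -2 1.36 0.07 14 -1;0 -0.4 -2 1.36 0.07 14 -1;0 -0.4 -2 1.36 0.07 14 -1;0 -0.4 -2 1.36 0.07 14 -1;0 -0.4 -2 1.36 0.07 14 -1;0 -0.4 -2 1.36 0.07 14 -1"

```text
time_s: 18.25
tool_pos: [0.5338, 0.3835, 0.0141]
tcp_rot: [0.002, -0.018, 1.0, -0.0]
force: [0.0, -1.4, 6.4]
grip_width: 0.0433
```

Run:
```python
from h import *
o=robot.get_obs();print(o["tool_pos"],o["grip_width"])
print(go(cr(-.12,0,.17),np.radians(92.75)))
```

```text
[0.53378192 0.38347707 0.01413932] 0.043301917604828065
j6 pred -0.1
(array([ 0.2,  0.2, 89.3]), array([  0.16, -41.15, -15.57]))
```

carry_out:
  deltas: "0 0 0 0 0 -5 -1;0 0 0 0 0 -10 -1;0 0 30 0 -10 -15.6 -1;0 0 60 0 -25 -15.6 -1;0 0 89.3 0.16 -41.15 -15.6 -1;0 0 89.3 0.16 -41.15 -15.6 -1;0 0 89.3 0.16 -41.15 -15.6 -1;0 0 89.3 0.16 -41.15 -15.6 -1;0 0 89.3 0.16 -41.15 -15.6 -1;0 0 89.3 0.16 -41.15 -15.6 -1;0 0 89.3 0.16 -41.15 -15.6 -1;0 0 89.3 0.16 -41.15 -15.6 -1;0 0 89.3 0.16 -41.15 -15.6 -1;0 0 89.3 0.16 -41.15 -15.6 -1;0 0 89.3 0.16 -41.15 -15.6 -1"

```text
time_s: 19.75
tool_pos: [0.5447, -0.0282, 0.1683]
tcp_rot: [0.001, 0.69, 0.724, -0.001]
force: [-0.6, 0.6, -0.8]
grip_width: 0.0428
```

Run:
```python
from h import *
o=robot.get_obs();print(o["tool_pos"],o["grip_width"])
print(go(cr(-.12,0,.068),np.radians(92.75)))
w=cam("wrist"); cv2.imwrite("pics/w10.png",w["image"][:,:,::-1])
```

```text
[ 0.5446563  -0.02823105  0.16832501] 0.04282595052291849
j6 pred -0.1
(array([0. , 0.1, 0.1]), array([ 0.06,  0.15, 10.03]))
```

View pics/w10.png

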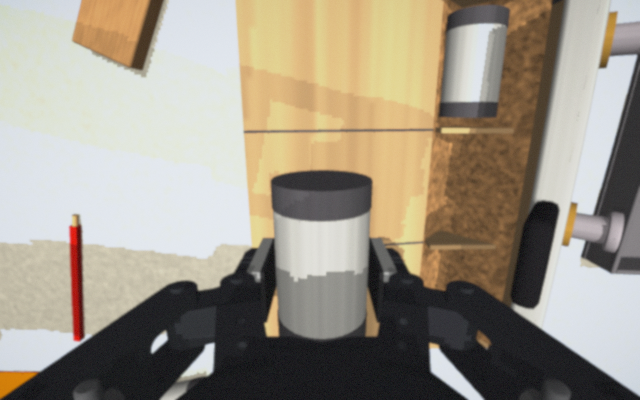

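carry_out:
  deltas: "0 0 0 0 0.15 4 -1;0 0 0 0 0.15 7.5 -1;0 0 0 0 0.15 9.5 -1;0 0 0 0 0.15 10 -1;0 0 0 0 0.15 10 -1;0 0 0 0 0.15 10 0;0 0 0 0 0.15 10 0.5;0 0 0 0 0.15 10 1;0 0 0 0 0.15 10 1;0 0 0 0 0.15 10 1;0 0 0 0 0.15 10 1"

```text
time_s: 20.9
tool_pos: [0.5473, -0.0286, 0.0691]
tcp_rot: [0.002, 0.69, 0.724, 0.0]
force: [1.6, -0.2, 1.1]
grip_width: 0.0854
```

Run:
```python
from h import *
w=cam("wrist"); cv2.imwrite("pics/w11.png",w["image"][:,:,::-1])
P=onz(w,[(372,172),(370,345)],.093); 
c,s=np.cos(YAW),np.sin(YAW)
print(((P-O)@np.array([[c,-s,0],[s,c,0],[0,0,1]])).round(4))
```

```text
[[-0.0995  0.0455  0.093 ]
 [-0.0967 -0.0357  0.093 ]]
```

View pics/w11.png

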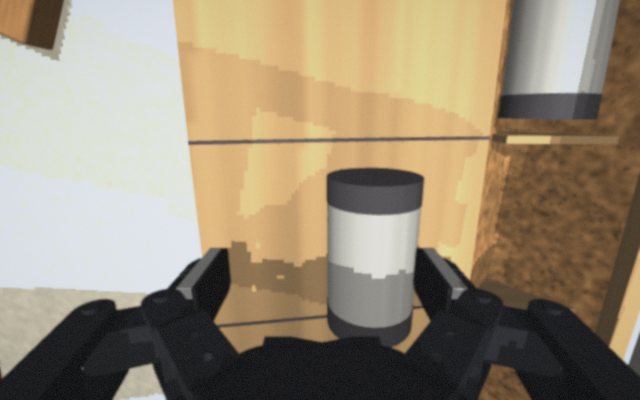

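carry_out:
  deltas: "0 0 0 0 0 -1.5 1;0 0 0 0 0 -3 1;0 0 0 0 0 -5 1;0 0 0 0 0 -8 1;0 0 0 0 0 -12 1;0 0 0 0 0 -16 1;0 0 0 0 0 -16 1;0 0 0 0 0 -16 1;0 0 0 0 0 -16 1"

```text
time_s: 21.85
tool_pos: [0.5456, -0.028, 0.228]
tcp_rot: [0.0, 0.69, 0.724, -0.001]
force: [-0.1, -0.4, 0.5]
grip_width: 0.0851
```

Run:
```python
from h import *
w=cam("wrist"); cv2.imwrite("pics/w12.png",w["image"][:,:,::-1])
print(go([.355,-.31,.15],np.radians(12)))
```

```text
j6 pred 0.64
(array([-0. ,  0.2, 80.7]), array([-27.26, -20.33,   7.8 ]))
```

View pics/w12.png

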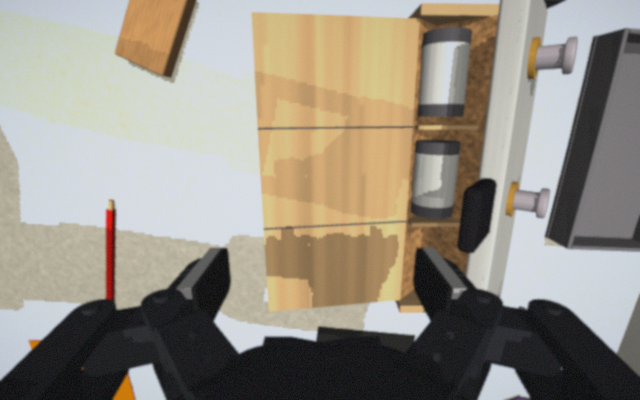

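Two canisters are seated in bays 1 and 2. Next is canister A.

carry_out:
  deltas: "0 0 40 -15 -11 0 1;0 0 80.7 -27.3 -20.3 7.8 1;0 0 80.7 -27.3 -20.3 7.8 1;0 0 80.7 -27.3 -20.3 7.8 1;0 0 80.7 -27.3 -20.3 7.8 1;0 0 80.7 -27.3 -20.3 7.8 1;0 0 80.7 -27.3 -20.3 7.8 1;0 0 80.7 -27.3 -20.3 7.8 1;0 0 80.7 -27.3 -20.3 7.8 1;0 0 80.7 -27.3 -20.3 7.8 1;0 0 80.7 -27.3 -20.3 7.8 1;0 0 80.7 -27.3 -20.3 7.8 1;0 0 80.7 -27.3 -20.3 7.8 1"

```text
time_s: 23.2
tool_pos: [0.3565, -0.3102, 0.1503]
tcp_rot: [0.001, 0.994, 0.105, -0.0]
force: [-0.8, -0.3, 0.5]
grip_width: 0.0853
```

Run:
```python
from h import *
w=cam("wrist"); cv2.imwrite("pics/w13.png",w["image"][:,:,::-1])
o=robot.get_obs();print(o["tool_pos"],o["joint_pos"].round(2))
```

```text
[ 0.35662364 -0.31030508  0.15051088] [-0.86 -0.02  2.04 -0.    1.13  0.5 ]
```

View pics/w13.png

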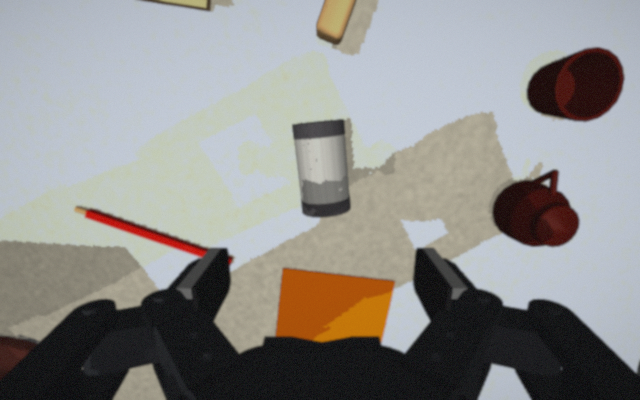

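Run:
```python
from h import *
w=cam("wrist"); o=robot.get_obs(); Rc=tcpR(o)
P=onz(w,[(319,122),(326,214)],.04)
C=P.mean(0); d=P[0]-P[1]; a=np.arctan2(d[1],d[0])
print("len",np.linalg.norm(d),C,np.degrees(a))
for n,p,z in [("milk",(493,210),.03),("pencil",(232,260),.005),("handle end",(335,41),.036),("can side",(298,165),.022),("can side",(350,165),.022)]:
    q=onz(w,[p],z)[0]; print(n,q.round(3),(Rd(a).inv().apply(q-C)*1000).round())
print(go([C[0],C[1],.011],a))
```

```text
len 0.07728357345707197 [ 0.3787089  -0.30573501  0.04      ] 16.454294175678644
milk [ 0.374 -0.464  0.03 ] [-50. 150.  10.]
pencil [ 0.262 -0.236  0.005] [ -92. -100.   35.]
handle end [ 0.477 -0.294  0.036] [98. 17.  4.]
can side [ 0.375 -0.284  0.022] [  3. -22.  18.]
can side [ 0.385 -0.329  0.022] [-1. 24. 18.]
j6 pred 0.6
(array([ 0.1,  0. , -4.4]), array([ 2.25, -0.02, 13.97]))
```

carry_out:
  deltas: "0 0 -4.4 2.25 0 5 1;0 0 -4.4 2.25 0 9 1;0 0 -4.4 2.25 0 12 1;0 0 -4.4 2.25 0 13.9 1;0 0 -4.4 2.25 0 13.9 1;0 0 -4.4 2.25 0 13.9 -1;0 0 -4.4 2.25 0 13.9 -1;0 0 -4.4 2.25 0 13.9 -1;0 0 -4.4 2.25 0 13.9 -1;0 0 -4.4 2.25 0 13.9 -1;0 0 -4.4 2.25 0 13.9 -1;0 0 -4.4 2.25 0 13.9 -1;0 0 -4.4 2.25 0 13.9 -1"

```text
time_s: 24.6
tool_pos: [0.3799, -0.3074, 0.0137]
tcp_rot: [0.002, 0.99, 0.143, 0.001]
force: [-0.7, 1.4, 5.8]
grip_width: 0.0428
```

Run:
```python
from h import *
o=robot.get_obs();print(o["tool_pos"],o["grip_width"])
print(go(cr(-.12,-.105,.17),np.radians(92.75)))
```

```text
[ 0.37991231 -0.30736379  0.01374757] 0.04284905102348383
j6 pred -0.28
(array([  0.3,   0.1, -76.3]), array([ 21.39, -11.84, -15.65]))
```

carry_out:
  deltas: "0 0 0 0 0 -5 -1;0 0 0 0 0 -10 -1;0 0 0 0 0 -15.6 -1;0 0 -40 10 -6 -15.6 -1;0 0 -76.3 21.4 -11.84 -15.6 -1;0 0 -76.3 21.4 -11.84 -15.6 -1;0 0 -76.3 21.4 -11.84 -15.6 -1;0 0 -76.3 21.4 -11.84 -15.6 -1;0 0 -76.3 21.4 -11.84 -15.6 -1;0 0 -76.3 21.4 -11.84 -15.6 -1;0 0 -76.3 21.4 -11.84 -15.6 -1;0 0 -76.3 21.4 -11.84 -15.6 -1;0 0 -76.3 21.4 -11.84 -15.6 -1;0 0 -76.3 21.4 -11.84 -15.6 -1;0 0 -76.3 21.4 -11.84 -15.6 -1"

```text
time_s: 26.1
tool_pos: [0.5503, -0.1319, 0.1677]
tcp_rot: [0.001, 0.691, 0.723, -0.0]
force: [0.4, -0.3, -0.1]
grip_width: 0.0433
```

Run:
```python
from h import *
o=robot.get_obs();print(o["tool_pos"],o["grip_width"])
print(go(cr(-.12,-.108,.068),np.radians(92.75)))
w=cam("wrist"); cv2.imwrite("pics/w14.png",w["image"][:,:,::-1])
```

```text
[ 0.55034902 -0.13190756  0.16771745] 0.04332785426416095
j6 pred -0.29
(array([ 0. ,  0.1, -0.1]), array([-0.36,  0.07,  9.97]))
```

View pics/w14.png

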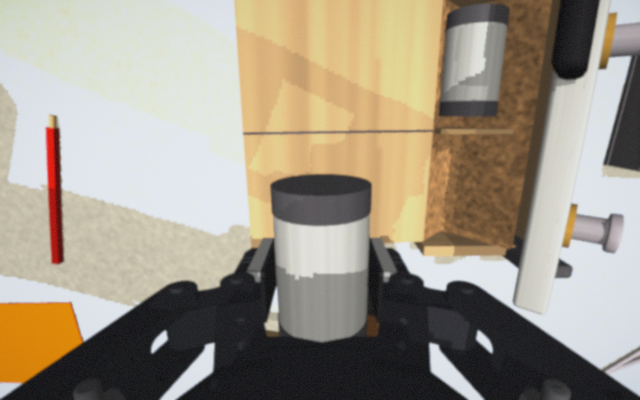

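carry_out:
  deltas: "0 0 0 -0.36 0.07 4 -1;0 0 0 -0.36 0.07 7.5 -1;0 0 0 -0.36 0.07 9.5 -1;0 0 0 -0.36 0.07 10 -1;0 0 0 -0.36 0.07 10 -1;0 0 0 -0.36 0.07 10 0;0 0 0 -0.36 0.07 10 0.5;0 0 0 -0.36 0.07 10 1;0 0 0 -0.36 0.07 10 1;0 0 0 -0.36 0.07 10 1;0 0 0 -0.36 0.07 10 1"

```text
time_s: 27.25
tool_pos: [0.5519, -0.1358, 0.0682]
tcp_rot: [0.002, 0.69, 0.724, -0.0]
force: [0.4, -0.4, 1.0]
grip_width: 0.0856
```

Run:
```python
from h import *
w=cam("wrist"); cv2.imwrite("pics/w15.png",w["image"][:,:,::-1])
```

```text
(no output)
```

View pics/w15.png

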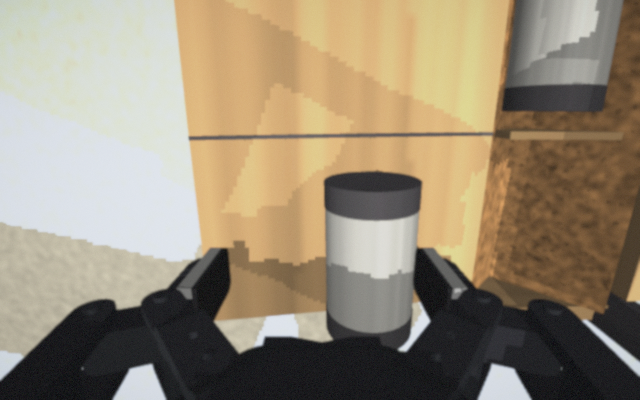

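carry_out:
  deltas: "0 0 0 0 0 -1.5 1;0 0 0 0 0 -3 1;0 0 0 0 0 -5 1;0 0 0 0 0 -8 1;0 0 0 0 0 -12 1;0 0 0 0 0 -16 1;0 0 0 0 0 -20 -1;0 0 0 0 0 -20 -1;0 0 0 0 0 -20 -1"

```text
time_s: 28.2
tool_pos: [0.5522, -0.1356, 0.271]
tcp_rot: [0.003, 0.69, 0.724, 0.001]
force: [0.9, 0.7, 0.1]
grip_width: 0.0444
```

Run:
```python
from h import *
w=cam("wrist"); cv2.imwrite("pics/w16.png",w["image"][:,:,::-1])
d=cam("side"); crop(d,"d7.png",220,100,440,260,3.6)
print(go(cr(-.02,0,.25),.048))
```

```text
j6 pred 1.49
(array([ 0. ,  0.1, 90. ]), array([10.73, 10.08,  1.69]))
```

View pics/w16.png

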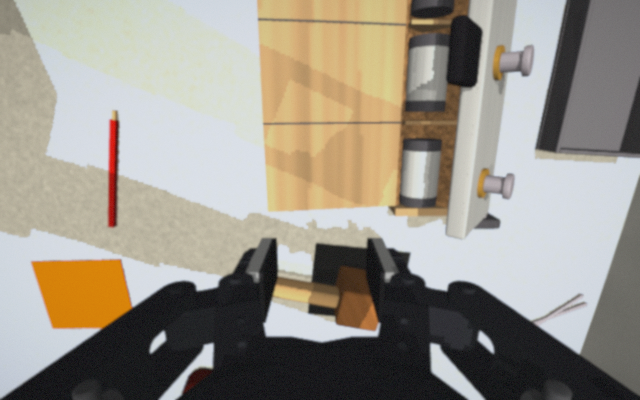

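View pics/d7.png

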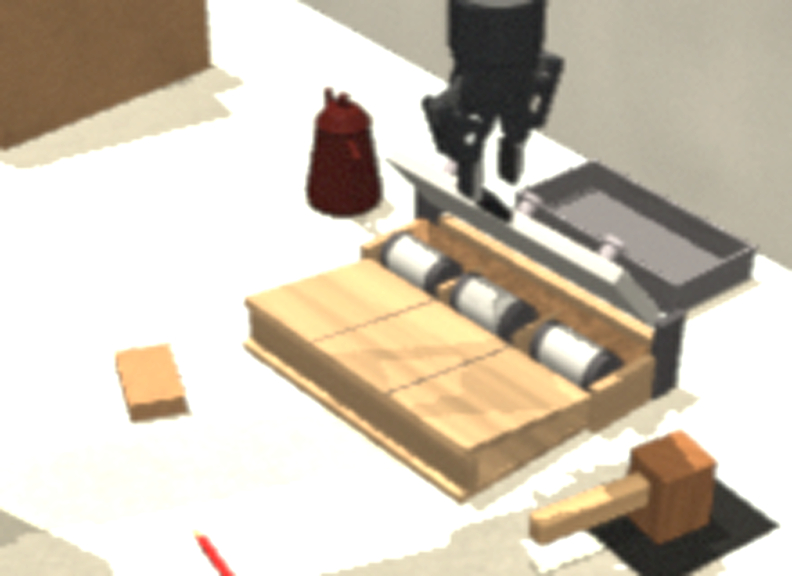

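Run:
```python
from h import *
w=cam("wrist")
c,s=np.cos(YAW),np.sin(YAW); M=np.array([[c,-s,0],[s,c,0],[0,0,1]])
for p in [((427,33),(427,111)),((421,138),(421,206))]:
    print(((onz(w,p,.06)-O)@M).round(4))
```

```text
[[-0.0121  0.0422  0.06  ]
 [-0.0057 -0.0358  0.06  ]]
[[-0.0099 -0.0649  0.06  ]
 [-0.0032 -0.1443  0.06  ]]
```

carry_out:
  deltas: "0 0 30 3.5 3.5 0.5 -1;0 0 60 7 7 1 -1;0 0 90 10.7 10.1 1.7 -1;0 0 90 10.7 10.1 1.7 -1;0 0 90 10.7 10.1 1.7 -1;0 0 90 10.7 10.1 1.7 -1;0 0 90 10.7 10.1 1.7 -1;0 0 90 10.7 10.1 1.7 -1;0 0 90 10.7 10.1 1.7 -1;0 0 90 10.7 10.1 1.7 -1;0 0 90 10.7 10.1 1.7 -1;0 0 90 10.7 10.1 1.7 -1"

```text
time_s: 29.55
tool_pos: [0.6459, -0.0234, 0.2482]
tcp_rot: [0.001, 1.0, 0.024, -0.002]
force: [0.5, 0.3, -0.2]
grip_width: -0.0002
```

Run:
```python
from h import *
w=cam("wrist"); cv2.imwrite("pics/w17.png",w["image"][:,:,::-1])
o=robot.get_obs(); print(o["tool_pos"],o["grip_width"],o["force"])
for t in [.88,.8,.7,.6,.5,.4,.3,.2,.1,.0]:
    x=.065-.128*np.cos(t)+.0045*np.sin(t); z=.0755+.128*np.sin(t)+.0045*np.cos(t)
    print(t,delta(cr(x,0,z),Rt=Rd(.048),o=o))
```

```text
[ 0.64606249 -0.02344541  0.24853612] -5.295506787375474e-05 [0.06682714 0.74516954 0.82804309]
0.88 (array([0.1, 0.2, 0.1]), array([ 0.71, -0.06,  7.15]))
0.8 (array([0.1, 0.2, 0.1]), array([-0.07, -0.06,  7.81]))
0.7 (array([0.1, 0.2, 0.1]), array([-0.98, -0.06,  8.72]))
0.6 (array([0.1, 0.2, 0.1]), array([-1.78, -0.06,  9.71]))
0.5 (array([0.1, 0.2, 0.1]), array([-2.49, -0.07, 10.78]))
0.4 (array([0.1, 0.2, 0.1]), array([-3.08, -0.07, 11.91]))
0.3 (array([0.1, 0.2, 0.1]), array([-3.56, -0.07, 13.1 ]))
0.2 (array([0.1, 0.2, 0.1]), array([-3.92, -0.07, 14.33]))
0.1 (array([0.1, 0.2, 0.1]), array([-4.15, -0.08, 15.59]))
0.0 (array([0.1, 0.2, 0.1]), array([-4.25, -0.08, 16.87]))
```

View pics/w17.png

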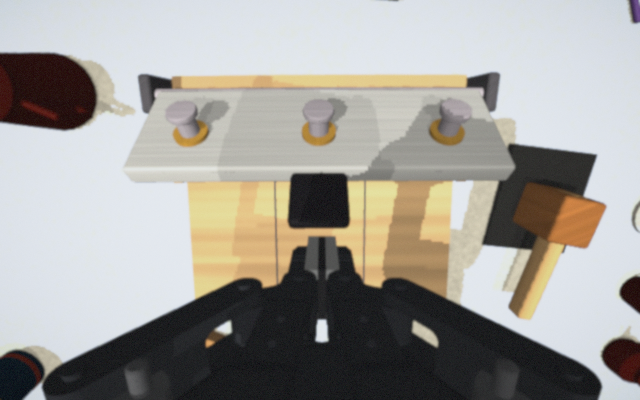

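carry_out:
  deltas: "0 0 0 0.7 0 3 -1;0 0 0 0.7 0 6 -1;0 0 0 0.7 0 7.1 -1;0 0 0 0 0 7.8 -1;0 0 0 -0.9 0 8.7 -1;0 0 0 -1.7 0 9.7 -1;0 0 0 -2.4 0 10.8 -1;0 0 0 -3 0 11.9 -1;0 0 0 -3.5 0 13.1 -1;0 0 0 -3.9 0 14.3 -1;0 0 0 -4.1 0 15.6 -1;0 0 0 -4.2 0 16.6 -1;0 0 0 -4.2 0 17 -1;0 0 0 -4.2 0 17.2 -1;0 0 0 -4.2 0 17.2 -1"

```text
time_s: 31.1
tool_pos: [0.6036, -0.0259, 0.0804]
tcp_rot: [0.001, 1.0, 0.024, -0.003]
force: [-8.9, -0.5, 16.0]
grip_width: -0.0001
```

Run:
```python
from h import *
w=cam("wrist"); cv2.imwrite("pics/w18.png",w["image"][:,:,::-1])
d=cam("side"); crop(d,"d8.png",220,100,440,260,3.6)
```

```text
(no output)
```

View pics/d8.png

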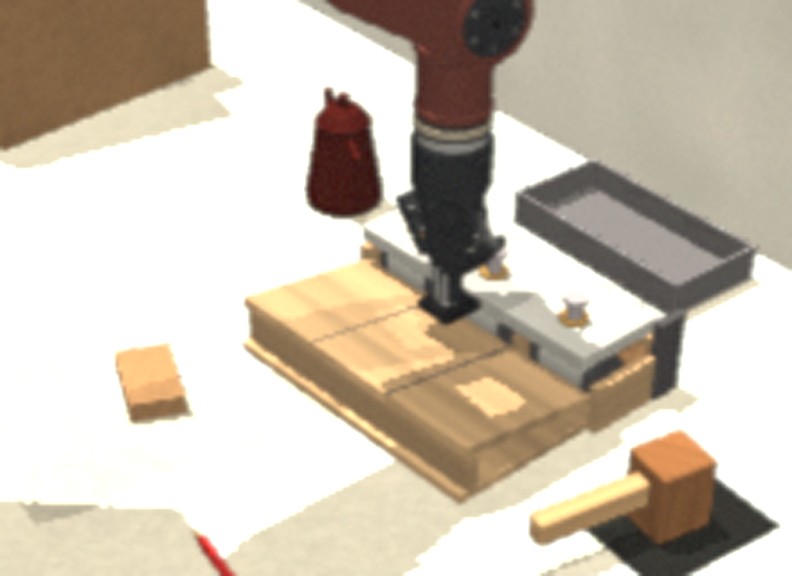

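Run:
```python
from h import *
print(go([.49,-.285,.24],np.radians(-8.5)))
```

```text
j6 pred 1.19
(array([ 0.1,  0.3, 11.3]), array([-12.68,  25.36, -15.85]))
```

carry_out:
  deltas: "0 0 0 0 0 -5 -1;0 0 0 0 0 -10 -1;0 0 0 0 0 -15.9 1;0 0 11.3 -12.7 25.4 -15.9 1;0 0 11.3 -12.7 25.4 -15.9 1;0 0 11.3 -12.7 25.4 -15.9 1;0 0 11.3 -12.7 25.4 -15.9 1;0 0 11.3 -12.7 25.4 -15.9 1;0 0 11.3 -12.7 25.4 -15.9 1;0 0 11.3 -12.7 25.4 -15.9 1;0 0 11.3 -12.7 25.4 -15.9 1;0 0 11.3 -12.7 25.4 -15.9 1;0 0 11.3 -12.7 25.4 -15.9 1"

```text
time_s: 32.5
tool_pos: [0.4907, -0.2839, 0.2374]
tcp_rot: [0.0, 0.997, -0.074, 0.0]
force: [0.1, 0.6, 0.4]
grip_width: 0.0854
```

Run:
```python
from h import *
w=cam("wrist"); cv2.imwrite("pics/w19.png",w["image"][:,:,::-1])
d=cam("side"); crop(d,"d9.png",250,100,450,250,4)
o=robot.get_obs(); print(o["tool_pos"],o["time_s"])
```

```text
[ 0.49082045 -0.28414524  0.23771275] 32.6
```

View pics/w19.png

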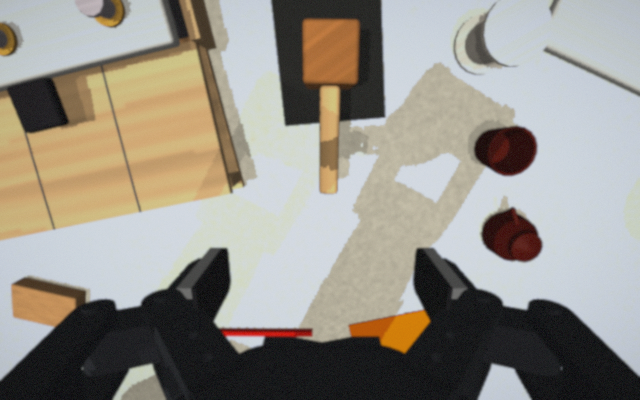

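View pics/d9.png

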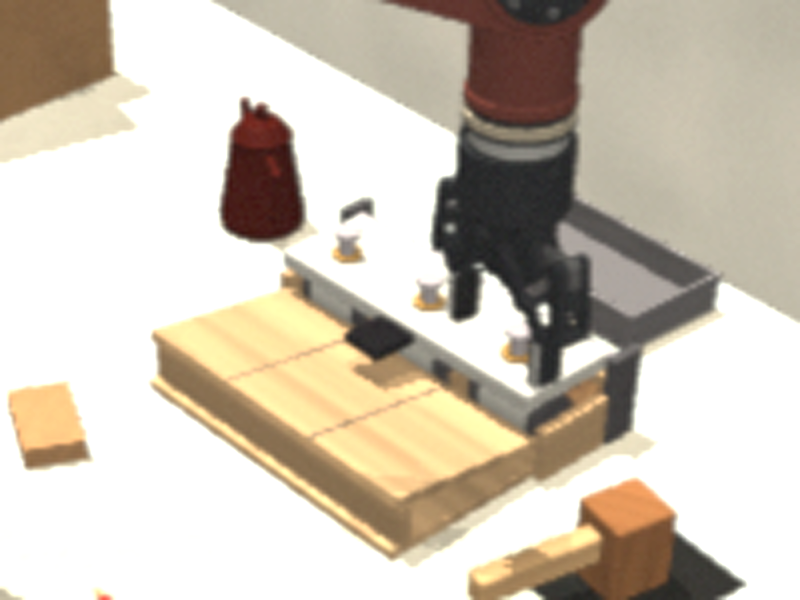

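Run:
```python
from h import *
w=cam("wrist")
H=onz(w,[(304,18),(359,19),(358,85),(302,81)],.075); print(H.round(4),H.mean(0), np.linalg.norm(H[0]-H[1]),np.linalg.norm(H[1]-H[2]))
h=onz(w,[(328.3,191),(330,90)],.06); print("handle",h.round(4)); d=h[1]-h[0]; a=np.arctan2(d[1],d[0]);print(np.degrees(a))
M=onz(w,[(286,125),(384,116)],.003); print("mat near edge",M.round(4),np.linalg.norm(M[0]-M[1]))
s=cam("scene"); crop(s,"s4.png",190,160,370,300,4.3)
```

```text
[[ 0.6416 -0.2901  0.075 ]
 [ 0.6336 -0.3385  0.075 ]
 [ 0.5782 -0.3309  0.075 ]
 [ 0.5893 -0.2797  0.075 ]] [ 0.61067246 -0.30981145  0.075     ] 0.04901806150103839 0.05596533639558736
handle [[ 0.4775 -0.2888  0.06  ]
 [ 0.5786 -0.3049  0.06  ]]
-9.066923868473848
mat near edge [[ 0.5508 -0.2496  0.003 ]
 [ 0.5441 -0.3661  0.003 ]] 0.11667714084236576
```

View pics/s4.png

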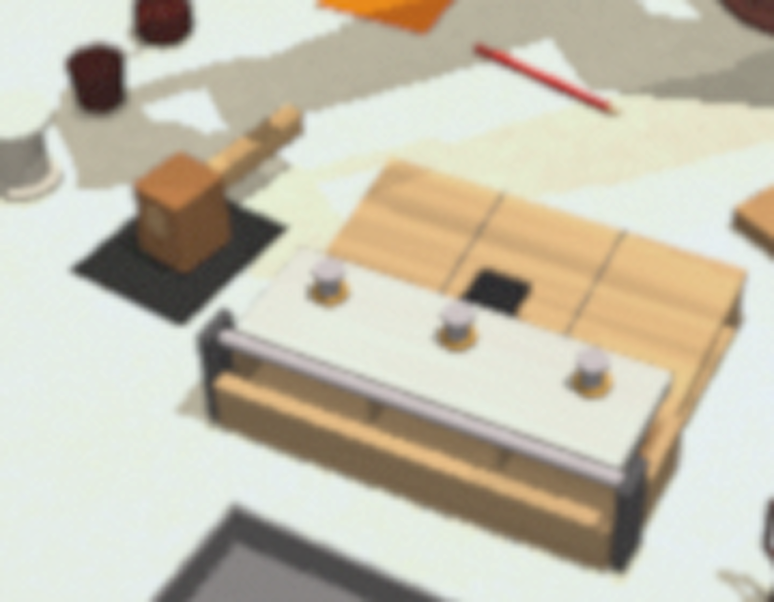

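Run:
```python
from h import *
print(go([.543,-.299,.032],np.radians(-9)))
```

```text
j6 pred 1.22
(array([ 0.1, -0.1,  0.5]), array([ 5.36,  0.63, 20.6 ]))
```

carry_out:
  deltas: "0 0 0.5 5.36 0.63 5 1;0 0 0.5 5.36 0.63 10 1;0 0 0.5 5.36 0.63 15 1;0 0 0.5 5.36 0.63 18.5 1;0 0 0.5 5.36 0.63 20.6 1;0 0 0.5 5.36 0.63 20.6 1;0 0 0.5 5.36 0.63 20.6 1"

```text
time_s: 33.4
tool_pos: [0.543, -0.2999, 0.0323]
tcp_rot: [0.001, 0.997, -0.079, 0.0]
force: [0.8, -0.1, 1.0]
grip_width: 0.0854
```

Run:
```python
from h import *
w=cam("wrist"); cv2.imwrite("pics/w20.png",w["image"][:,:,::-1])
print(go([.543,-.299,.032],np.radians(-9)))
```

```text
j6 pred 1.22
(array([ 0.2, -0.2, -0. ]), array([-0.14, -0.16,  0.2 ]))
```

View pics/w20.png

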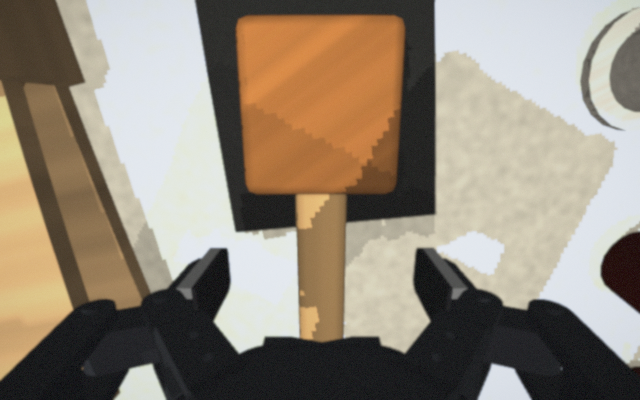

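Handle centred and parallel to the pads; grip it.

carry_out:
  deltas: "0 0 0 0 0 0 -1;0 0 0 0 0 0 -1;0 0 0 0 0 0 -1;0 0 0 0 0 0 -1;0 0 0 0 0 0 -1;0 0 0 0 0 0 -1;0 0 0 0 0 0 -1;0 0 0 0 0 0 -1;0 0 0 0 0 0 -1;0 0 0 0 0 0 -1"
  newtons: 110

```text
time_s: 34.45
tool_pos: [0.5428, -0.3, 0.0329]
tcp_rot: [0.001, 0.997, -0.079, 0.001]
force: [-2.0, 2.6, 6.0]
grip_width: 0.0184
```

Run:
```python
from h import *
w=cam("wrist")
H=onz(w,[(240,16),(404,16),(396,192),(245,192)],.075); print(H.round(4),H.mean(0))
o=robot.get_obs(); print(o["tool_pos"],o["grip_width"],(tcpR(o).inv().apply(H.mean(0)-o["tool_pos"])*1000).round(1))
```

```text
[[ 0.6407 -0.2907  0.075 ]
 [ 0.6331 -0.3383  0.075 ]
 [ 0.5802 -0.3307  0.075 ]
 [ 0.5882 -0.2805  0.075 ]] [ 0.61057073 -0.31004155  0.075     ]
[ 0.5428348  -0.29997488  0.03288868] 0.018490638488788867 [ 68.5  -0.6 -42. ]
```

Run:
```python
from h import *
print(go(cr(-.0695,-.105,.19),.048))
```

```text
j6 pred 1.31
(array([  0.1,  -0.1, -11.8]), array([  3.15, -17.66, -15.74]))
```

carry_out:
  deltas: "0 0 0 0 0 -2 -1;0 0 0 0 0 -5 -1;0 0 0 0 0 -8 -1;0 0 0 0 0 -11 -1;0 0 0 0 0 -14 -1;0 0 0 0 0 -15.7 -1;0 0 0 0 0 -15.7 -1;0 0 0 0 0 -15.7 -1"

```text
time_s: 35.3
tool_pos: [0.5417, -0.2992, 0.1874]
tcp_rot: [0.0, 0.997, -0.079, -0.001]
force: [-1.0, -0.7, -3.6]
grip_width: 0.0183
```

Run:
```python
from h import *
w=cam("wrist"); cv2.imwrite("pics/w21.png",w["image"][:,:,::-1])
s=cam("scene"); crop(s,"s5.png",190,100,370,240,4.3)
o=robot.get_obs(); print(o["tool_pos"],o["grip_width"],o["force"])
print(go(cr(-.0695,-.105,.19),.048))
```

```text
[ 0.54086857 -0.29863064  0.18598197] 0.018112628593886102 [ 0.12002984  0.26868553 -3.63960353]
j6 pred 1.31
(array([ -0. ,   0.2, -11.8]), array([  3.34, -17.59,  -0.41]))
```

View pics/w21.png

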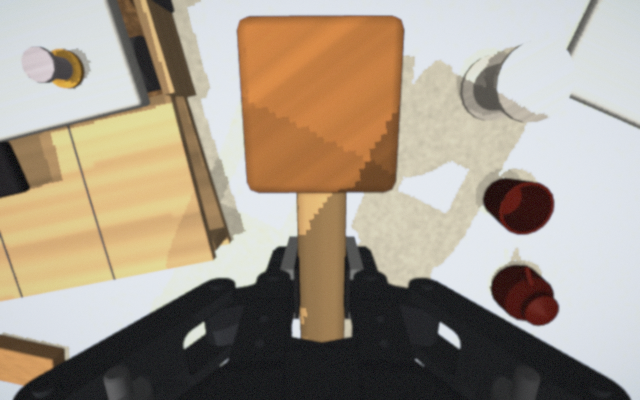

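View pics/s5.png

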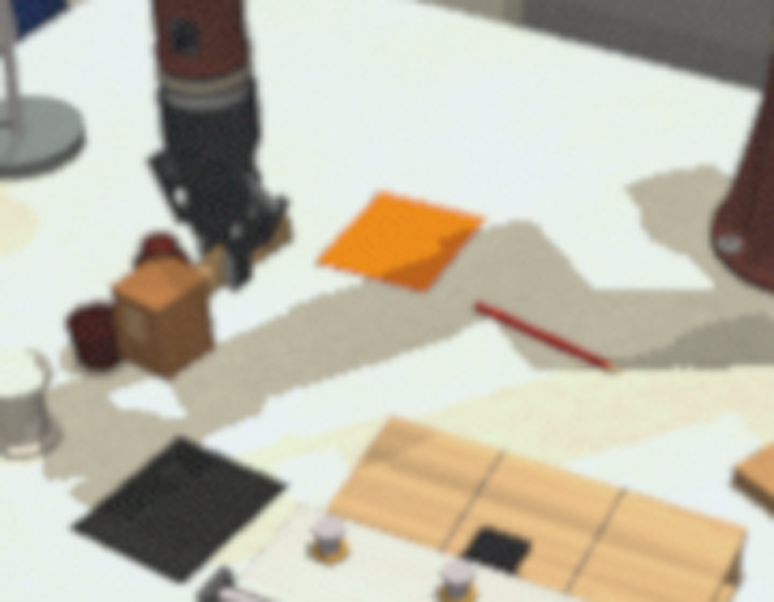

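carry_out:
  deltas: "0 0 -11.8 3.3 -17.6 -0.4 -1;0 0 -11.8 3.3 -17.6 -0.4 -1;0 0 -11.8 3.3 -17.6 -0.4 -1;0 0 -11.8 3.3 -17.6 -0.4 -1;0 0 -11.8 3.3 -17.6 -0.4 -1;0 0 -11.8 3.3 -17.6 -0.4 -1;0 0 -11.8 3.3 -17.6 -0.4 -1;0 0 -11.8 3.3 -17.6 -0.4 -1"

```text
time_s: 36.2
tool_pos: [0.6021, -0.1322, 0.1919]
tcp_rot: [0.001, 1.0, 0.023, -0.0]
force: [-0.2, 0.0, -3.7]
grip_width: 0.0181
```

Run:
```python
from h import *
s=cam("scene"); crop(s,"s6.png",190,140,370,280,4.3)
d=cam("side"); crop(d,"d10.png",250,80,450,230,4)
m=onz(s,[(x/4.3+190-.4,y/4.3+100-.4) for x,y in [(72,525),(181,437),(288,487),(180,583)]],.003); print(m.round(4),m.mean(0).round(4))
pg=onz(s,[(x/4.3+190-.4,y/4.3+160-.4) for x,y in [(327,268),(457,314),(592,359)]],.11); print(pg.round(4))
print(cr(0,-.105,0),cr(0,0,0),cr(0,.105,0))
o=robot.get_obs(); print(o["tool_pos"])
print(go(cr(-.0695,-.105,.146),.048))
```

```text
[[ 0.6794 -0.3744  0.003 ]
 [ 0.5467 -0.3623  0.003 ]
 [ 0.5556 -0.2466  0.003 ]
 [ 0.6907 -0.2579  0.003 ]] [ 0.6181 -0.3103  0.003 ]
[[ 0.6732 -0.1249  0.11  ]
 [ 0.6689 -0.0185  0.11  ]
 [ 0.6624  0.0853  0.11  ]]
[ 0.67103806 -0.12687906  0.        ] [ 0.666 -0.022  0.   ] [0.66096194 0.08287906 0.        ]
[ 0.60237354 -0.13225716  0.19244419]
j6 pred 1.31
(array([ 0.1, -0. , -0.1]), array([-0.07, -0.22,  4.64]))
```

View pics/s6.png

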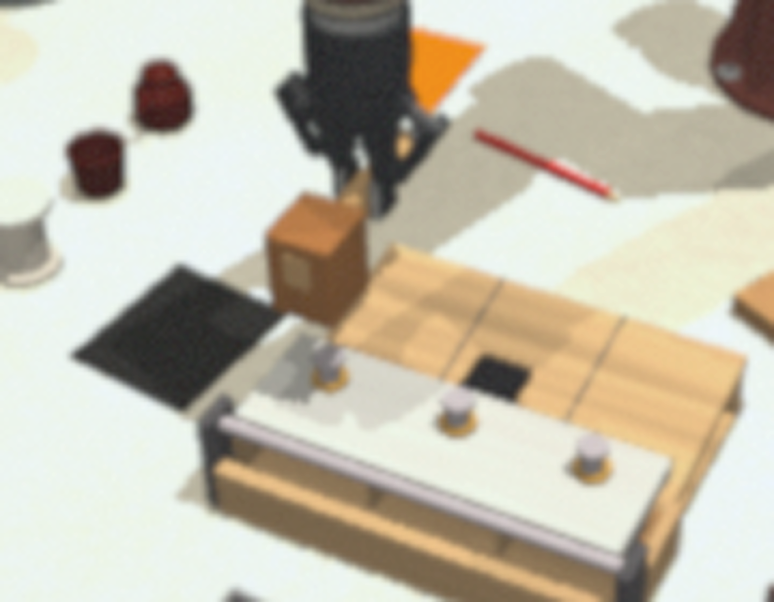

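View pics/d10.png

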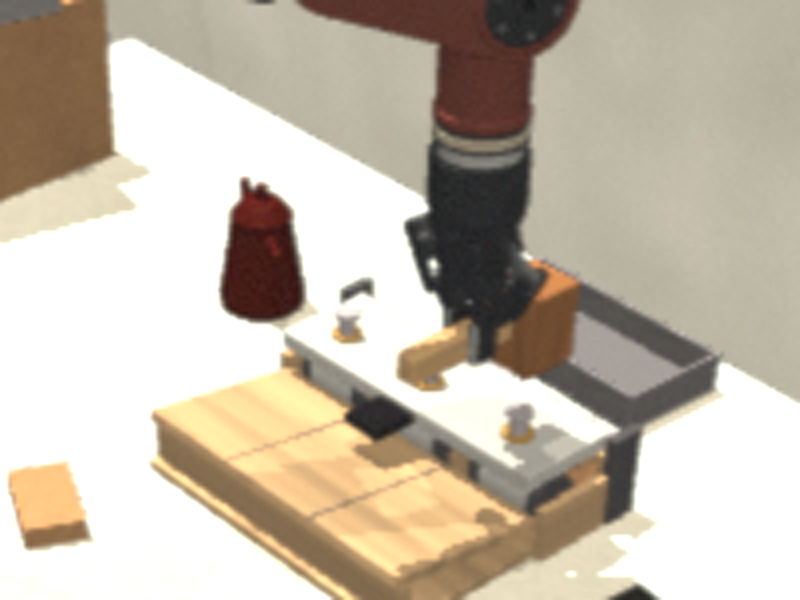

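carry_out:
  deltas: "0 0 0 0.03 -0.32 3 -1;0 0 0 0.03 -0.32 4.7 -1;0 0 0 0.03 -0.32 5.5 -1;0 0 0 0.03 -0.32 6.2 -1;0 0 0 0.03 -0.32 6.2 -1;0 0 0 0.03 -0.32 6.2 -1"

```text
time_s: 36.9
tool_pos: [0.6037, -0.1284, 0.1314]
tcp_rot: [0.001, 1.0, 0.024, 0.001]
force: [0.7, 0.7, -3.8]
grip_width: 0.0184
```

carry_out:
  deltas: "0 0 0 0 0 0.4 -1;0 0 0 0 0 0.7 -1;0 0 0 0 0 0.9 -1;0 0 0 0 0 0.9 -1;0 0 0 0 0 0.9 -1"

```text
time_s: 37.4
tool_pos: [0.6042, -0.1286, 0.1254]
tcp_rot: [0.002, 1.0, 0.024, 0.002]
force: [-6.9, 0.6, 11.3]
grip_width: 0.0184
```

Run:
```python
from h import *
s=cam("scene"); crop(s,"s7.png",190,140,370,280,4.3)
d=cam("side"); crop(d,"d11.png",300,120,440,225,5.5)
w=cam("wrist"); cv2.imwrite("pics/w22.png",w["image"][:,:,::-1])
```

```text
(no output)
```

View pics/s7.png

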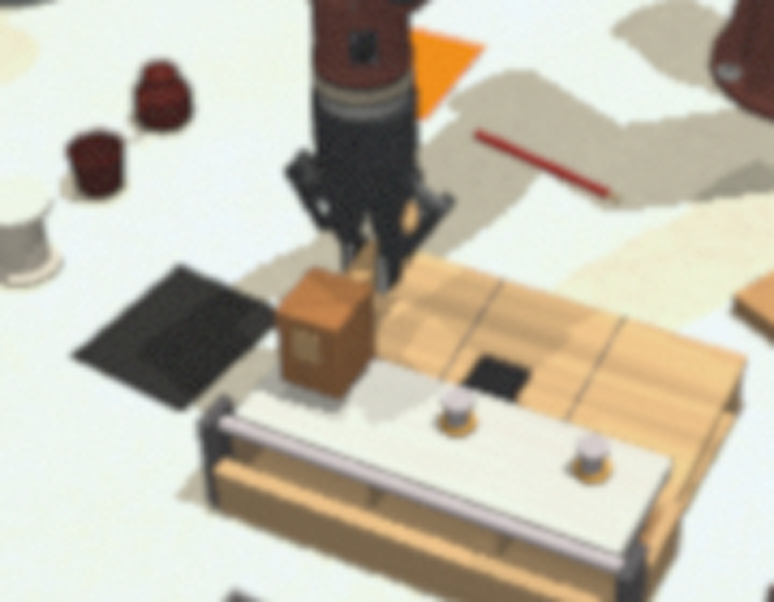

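View pics/d11.png

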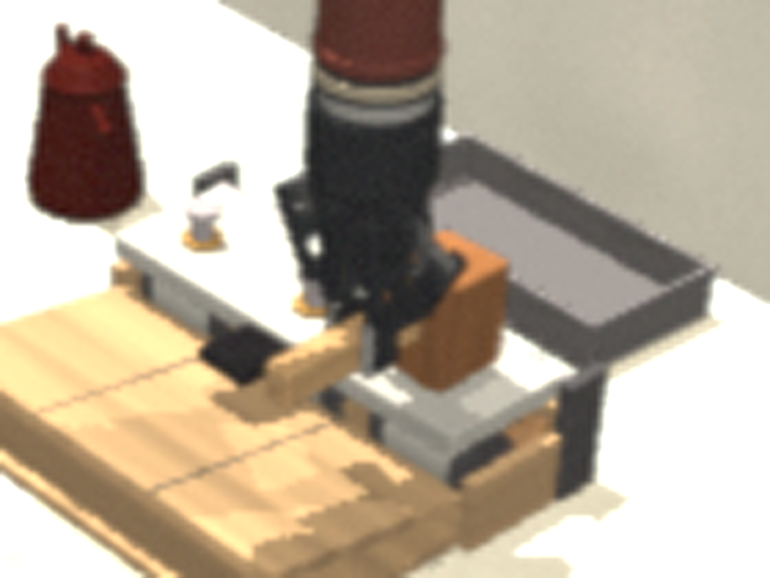

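View pics/w22.png

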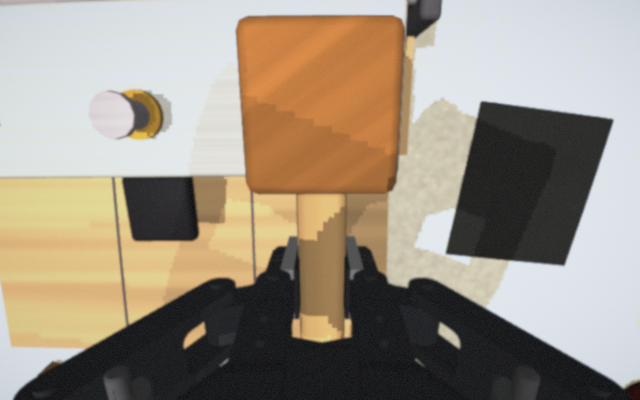

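carry_out:
  deltas: "0 0 0 0 0 0.3 -1;0 0 0 0 0 0.4 -1;0 0 0 0 0 0.4 -1"

```text
time_s: 37.85
tool_pos: [0.6041, -0.1287, 0.1249]
tcp_rot: [0.002, 1.0, 0.024, 0.001]
force: [-15.3, 1.7, 24.7]
grip_width: 0.0184
```

carry_out:
  deltas: "0 0 0 0 0 -2 -1;0 0 0 0 0 -5 -1;0 0 0 0 0 -6.5 -1;0 0 0 0 0 -6.5 -1"

```text
time_s: 38.25
tool_pos: [0.6054, -0.1285, 0.1861]
tcp_rot: [0.002, 1.0, 0.024, 0.004]
force: [0.5, -0.1, -3.3]
grip_width: 0.0184
```

Run:
```python
from h import *
print(go(cr(-.0685,.001,.188),.048))
o=robot.get_obs(); print(o["tool_pos"])
d=cam("side"); crop(d,"d12.png",300,120,440,225,5.5)
```

```text
j6 pred 1.48
(array([ 0.3, -0.4, -0. ]), array([ -0.28, -10.45,  -0.24]))
[ 0.60537159 -0.12853748  0.18605367]
```

View pics/d12.png

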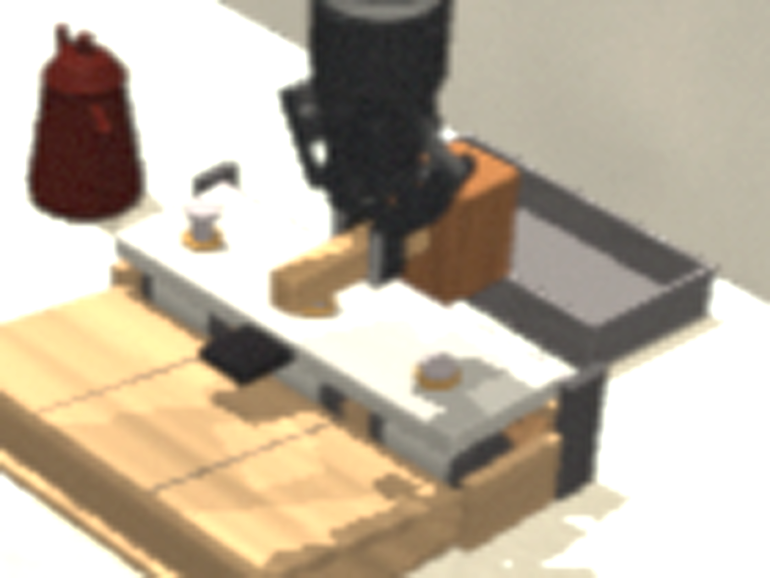

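carry_out:
  deltas: "0 -0.4 0 -0.3 -5 -0.2 -1;0 -0.4 0 -0.3 -10.45 -0.2 -1;0 -0.4 0 -0.3 -10.45 -0.2 -1;0 -0.4 0 -0.3 -10.45 -0.2 -1;0 -0.4 0 -0.3 -10.45 2.5 -1;0 -0.4 0 -0.3 -10.45 4.2 -1;0 -0.4 0 -0.3 -10.45 5 -1;0 -0.4 0 -0.3 -10.45 5.7 -1;0 -0.4 0 -0.3 -10.45 6.2 -1;0 -0.4 0 -0.3 -10.45 6.6 -1;0 -0.4 0 -0.3 -10.45 6.8 -1;0 -0.4 0 -0.3 -10.45 6.8 -1"

```text
time_s: 39.5
tool_pos: [0.5959, -0.0252, 0.1242]
tcp_rot: [0.002, 1.0, 0.024, -0.003]
force: [-23.3, 1.6, 36.8]
grip_width: 0.018
```

carry_out:
  deltas: "0 0 0 0 0 -2 -1;0 0 0 0 0 -5 -1;0 0 0 0 0 -6.7 -1;0 0 0 0 0 -6.7 -1"

```text
time_s: 39.9
tool_pos: [0.5983, -0.0248, 0.1854]
tcp_rot: [0.002, 1.0, 0.023, 0.001]
force: [0.7, 0.0, -2.0]
grip_width: 0.0181
```

Run:
```python
from h import *
print(go(cr(-.0685,.106,.188),.048))
o=robot.get_obs(); print(o["tool_pos"])
d=cam("side"); crop(d,"d13.png",300,120,440,225,5.5)
```

```text
j6 pred 1.66
(array([ 0.2, -0.1, -0.1]), array([ -0.08, -10.55,  -0.3 ]))
[ 0.59826769 -0.02477368  0.18544189]
```

View pics/d13.png

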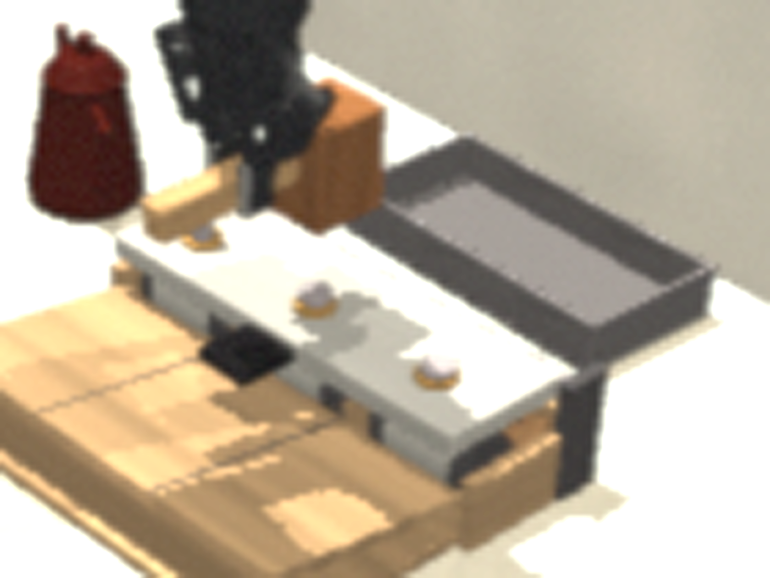

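carry_out:
  deltas: "0 0 0 -0.1 -5 -0.3 -1;0 0 0 -0.1 -10.55 -0.3 -1;0 0 0 -0.1 -10.55 -0.3 -1;0 0 0 -0.1 -10.55 -0.3 -1;0 0 0 -0.1 -10.55 2.5 -1;0 0 0 -0.1 -10.55 4.2 -1;0 0 0 -0.1 -10.55 5 -1;0 0 0 -0.1 -10.55 5.7 -1;0 0 0 -0.1 -10.55 6.2 -1;0 0 0 -0.1 -10.55 6.5 -1;0 0 0 -0.1 -10.55 6.6 -1;0 0 0 -0.1 -10.55 6.6 -1"

```text
time_s: 41.15
tool_pos: [0.5882, 0.0802, 0.1237]
tcp_rot: [0.002, 1.0, 0.024, -0.005]
force: [-24.0, -3.1, 35.3]
grip_width: 0.0183
```

carry_out:
  deltas: "0 0 0 0 0 -2 -1;0 0 0 0 0 -5 -1;0 0 0 0 0 -9 -1;0 0 0 0 0 -9 -1"

```text
time_s: 41.55
tool_pos: [0.5947, 0.0811, 0.2129]
tcp_rot: [0.001, 1.0, 0.023, 0.004]
force: [1.8, 0.4, -1.2]
grip_width: 0.0187
```

Run:
```python
from h import *
print(go([.548,-.299,.19],np.radians(-9)))
o=robot.get_obs(); print(o["tool_pos"])
d=cam("side"); crop(d,"d14.png",300,120,440,225,5.5)
s=cam("scene"); crop(s,"s8.png",190,140,370,280,4.3)
w=cam("wrist"); cv2.imwrite("pics/w23.png",w["image"][:,:,::-1])
```

```text
j6 pred 1.23
(array([ 0.1, -0.5, 11.7]), array([-6.47, 37.74,  2.34]))
[0.59472151 0.08109299 0.21289404]
```

View pics/d14.png

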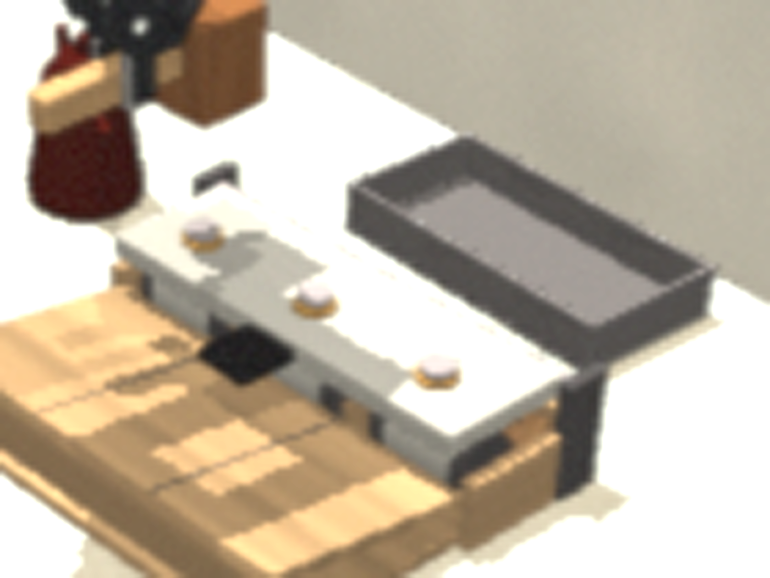

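View pics/s8.png

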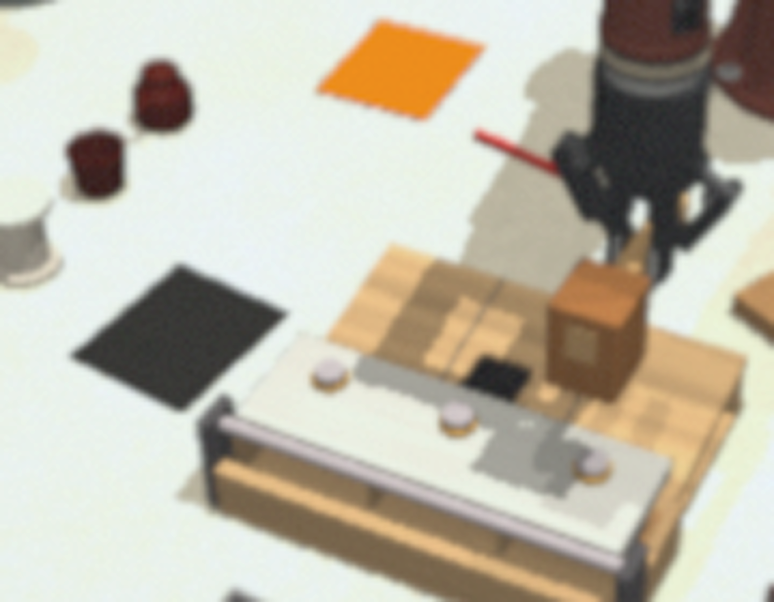

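View pics/w23.png

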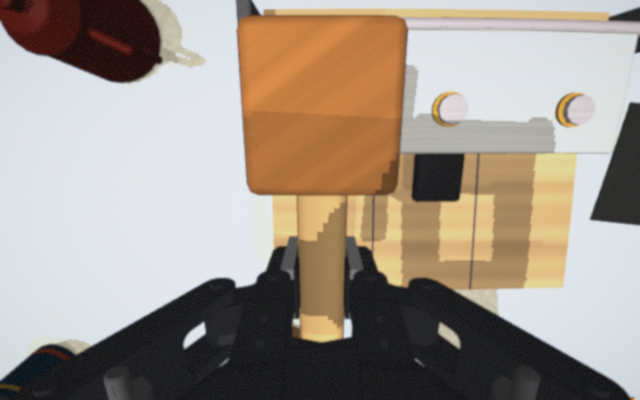

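Run:
```python
from h import *
s=cam("scene");d=cam("side")
for a,b in [((330,371),(438,366)),((457,413),(314,294)),((592,461),(202,229))]:
    print(tri(s,(a[0]/4.3+189.6,a[1]/4.3+139.6),d,(b[0]/5.5+299.6,b[1]/5.5+119.6)))
```

```text
(array([ 0.6720677 , -0.12420492,  0.09237095]), np.float64(0.00013007111985112086))
(array([ 0.66555342, -0.01998182,  0.09373098]), np.float64(0.001301699251251944))
(array([0.66094564, 0.08544644, 0.09294685]), np.float64(0.000587855351463044))
```

carry_out:
  deltas: "0 -0.5 5 -3 19 1 -1;0 -0.5 11.7 -6.5 37.7 2.3 -1;0 -0.5 11.7 -6.5 37.7 2.3 -1;0 -0.5 11.7 -6.5 37.7 2.3 -1;0 -0.5 11.7 -6.5 37.7 2.3 -1;0 -0.5 11.7 -6.5 37.7 2.3 -1;0 -0.5 11.7 -6.5 37.7 2.3 -1;0 -0.5 11.7 -6.5 37.7 2.3 -1;0 -0.5 11.7 -6.5 37.7 2.3 -1;0 -0.5 11.7 -6.5 37.7 2.3 -1;0 -0.5 11.7 -6.5 37.7 2.3 -1;0 -0.5 11.7 -6.5 37.7 2.3 -1;0 -0.5 11.7 -6.5 37.7 2.3 -1"

```text
time_s: 43.1
tool_pos: [0.5427, -0.2966, 0.1833]
tcp_rot: [0.001, 0.997, -0.077, -0.008]
force: [0.0, -0.0, -3.0]
grip_width: 0.0183
```

Run:
```python
from h import *
print(go([.548,-.299,.034],np.radians(-9)))
o=robot.get_obs(); print(o["tool_pos"])
d=cam("side"); crop(d,"d15.png",300,120,440,225,5.5)
```

```text
j6 pred 1.23
(array([0.2, 0.9, 0.1]), array([ 0.78,  0.1 , 14.92]))
[ 0.54272676 -0.29658777  0.18328828]
```

View pics/d15.png

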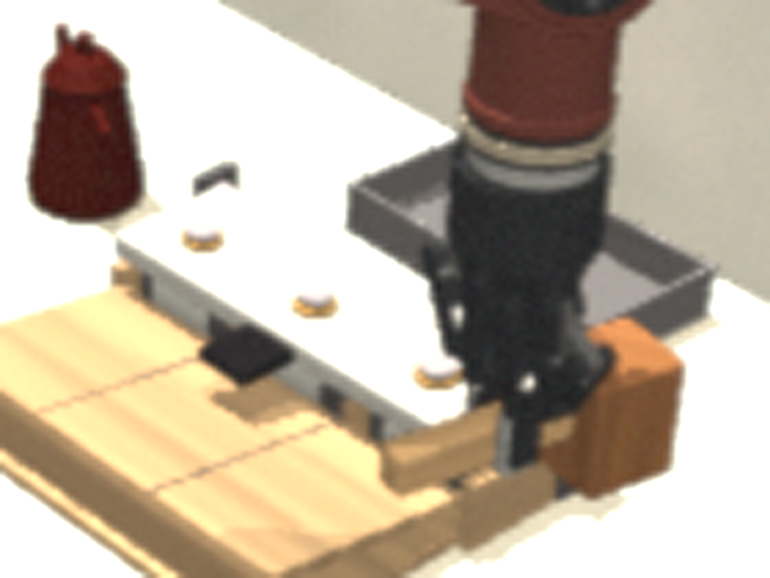

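carry_out:
  deltas: "0 0.9 0 0.78 0.1 4 -1;0 0.9 0 0.78 0.1 8 -1;0 0.9 0 0.78 0.1 11 -1;0 0.9 0 0.78 0.1 13 -1;0 0.9 0 0.78 0.1 14.4 -1;0 0.9 0 0.78 0.1 14.7 -1;0 0.9 0 0.78 0.1 14.7 -1"

```text
time_s: 43.85
tool_pos: [0.5482, -0.3004, 0.0367]
tcp_rot: [0.002, 0.997, -0.078, 0.001]
force: [1.2, -0.0, -3.1]
grip_width: 0.0184
```

Run:
```python
from h import *
print(go([.548,-.299,.034],np.radians(-9)))
d=cam("side"); crop(d,"d16.png",320,170,460,275,5.5)
```

```text
j6 pred 1.23
(array([ 0.2, -0.1,  0.1]), array([-0.04, -0.13,  0.27]))
```

View pics/d16.png

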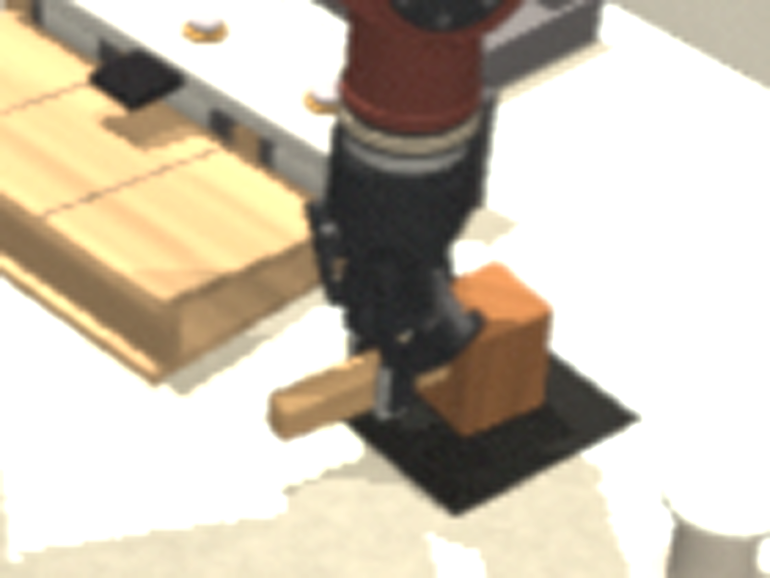

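carry_out:
  deltas: "0 0 0 0 0 0.2 -1;0 0 0 0 0 0.4 -1;0 0 0 0 0 0.4 -1;0 0 0 0 0 0.4 -1"

```text
time_s: 44.3
tool_pos: [0.5479, -0.3005, 0.0327]
tcp_rot: [0.002, 0.997, -0.078, 0.001]
force: [-0.7, -1.7, -3.5]
grip_width: 0.018
```

carry_out:
  deltas: "0 0 0 0 0 0.1 -1;0 0 0 0 0 0.2 -1;0 0 0 0 0 0.2 -1"

```text
time_s: 44.6
tool_pos: [0.548, -0.3007, 0.0319]
tcp_rot: [0.002, 0.997, -0.078, 0.0]
force: [-3.5, 1.9, 4.9]
grip_width: 0.0183
```

Contact has been made (the force changed by 8 N). Releasing slowly.

carry_out:
  deltas: "0 0 0 0 0 0 -0.3;0 0 0 0 0 0 0;0 0 0 0 0 0 0.4;0 0 0 0 0 0 1;0 0 0 0 0 0 1;0 0 0 0 0 0 1;0 0 0 0 0 0 1;0 0 0 0 0 0 1"

```text
time_s: 45.4
tool_pos: [0.5478, -0.3004, 0.0303]
tcp_rot: [0.002, 0.997, -0.078, 0.0]
force: [-0.4, -0.1, 1.4]
grip_width: 0.0854
```

carry_out:
  deltas: "0 0 0 0 0 -2 1;0 0 0 0 0 -5 1;0 0 0 0 0 -10 1;0 0 0 -3 0 -15 1;0 0 0 -7 0 -20 1;0 0 0 -7 0 -22 1;0 0 0 -7 0 -22 1;0 0 0 -7 0 -22 1;0 0 0 -7 0 -22 1"

```text
time_s: 46.3
tool_pos: [0.4781, -0.288, 0.2488]
tcp_rot: [0.001, 0.997, -0.078, -0.001]
force: [-0.0, -0.6, 0.1]
grip_width: 0.0853
```

Run:
```python
from h import *
w=cam("wrist"); cv2.imwrite("pics/w24.png",w["image"][:,:,::-1])
d=cam("side"); crop(d,"d17.png",240,110,460,275,3.6)
s=cam("scene"); crop(s,"s9.png",190,140,370,280,4.3)
```

```text
(no output)
```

View pics/w24.png

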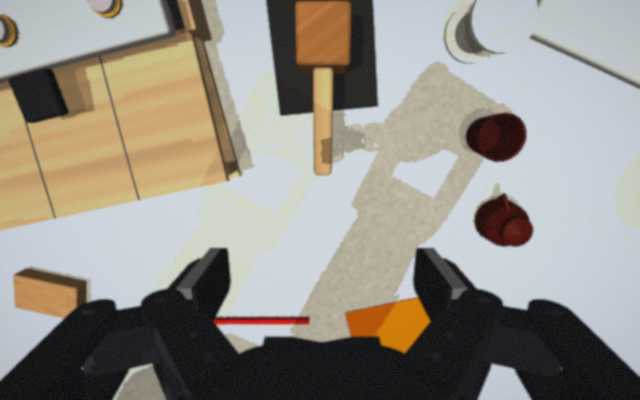

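View pics/d17.png

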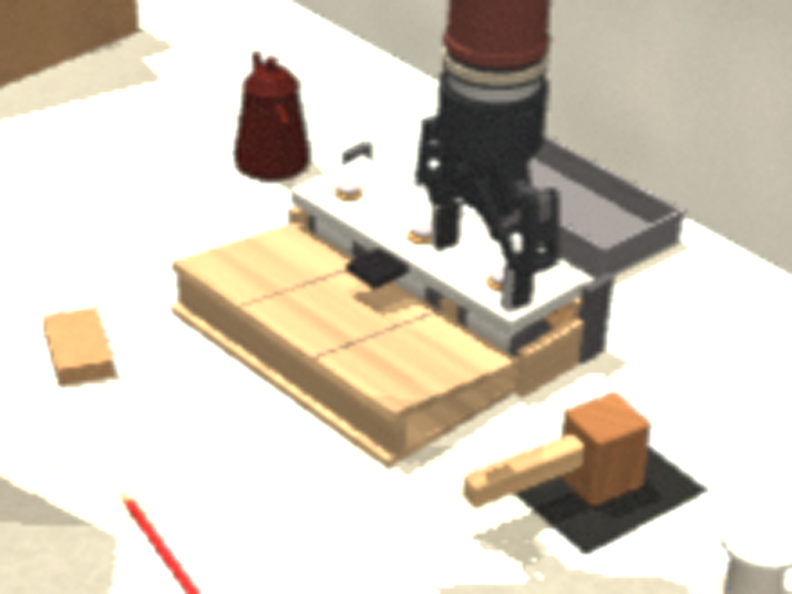

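View pics/s9.png

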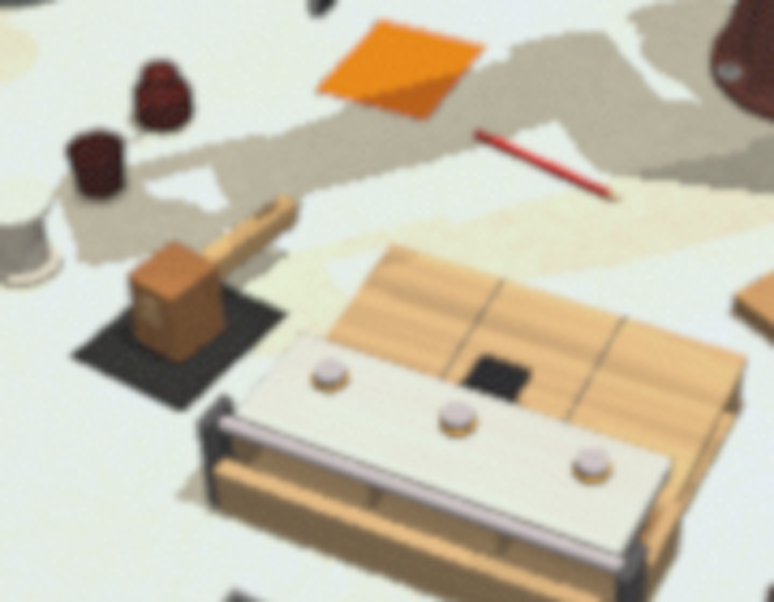

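The mallet stands upright on the mat, the three pegs are down, the bar is shut and nothing touches the gripper. Handing in.

Run:
```python
from h import *
s=cam("scene")
H=onz(s,[(x/4.3+189.6,y/4.3+139.6) for x,y in [(131,280),(173,241),(222,271),(176,302)]],.075); print(H.mean(0), np.linalg.norm(H.mean(0)[:2]-[.618,-.311]))
print(robot.get_obs()["time_s"], robot.job_done())
```

```text
[ 0.62213941 -0.30298222  0.075     ] 0.009023276139701178
the job is handed in; nothing more can be done
46.5 None
```

I finished the job and handed it in at 46.5 s of the 200 s allowed; the hand-in reported no verdict.

I raised the bar by its tab and rolled the three canisters into bays 1 to 3. I then shut the bar and drove all three pegs down with the mallet. All three canisters on the table were loaded, so there was no empty bay. The mallet is back on its mat, standing on its head.

**Last checks**
- **Bar:** it was shut. The fingertip pressing the tab was at 80.4 mm, and the tab's shut height is 80 mm.
- **Pegs:** the tops measured 92 to 94 mm from two camera views, against 94.5 mm for fully driven. That is within the camera error.
- **Canisters:** just before the bar was shut, bays 2 and 3 measured within about 3 mm of centre along y. I checked bay 1 in the pictures only; at release on the ramp it was about 6 mm off centre, inside the 16 mm limit.
- **Mallet:** it looked upright in all three views, about 9 mm from the mat's centre. The limit is 50 mm.
- **Other things:** the arm kept clear of them, and none looked moved in the pictures I took. I did not measure how far each one might have shifted.

None of the final checks failed. One early approach to a canister ran the last joint to its range limit, and I turned the tool a half turn the other way with no contact. The two-view heights first measured for the raised pegs differed by up to about 10 mm, so I aimed using the cradle pose instead.

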